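Put the serving planks away in the counter cabinet

TASK

Put the loose serving planks away: pull the cabinet's door through its roller catch and swing it wide open, slide every plank that lies on the table into an empty slot of its own and push it fully home, and only then push the door shut until the catch snaps and it is fully closed. Leave the plank that is already stored in its slot, and do not shove or knock over the jar, candlestick, bowl and can.

Things in the scene. Friction and masses are not known exactly. Their poses are not given: they have to be found in the camera images.
- cabinet: low fixed steel cabinet: 4 flat slots side by side behind a door. Origin: on the table under the middle of the row of mouths; x points inward, y along the front. Here (mm): slot floors z 40, running out to a sill at x -16; slot ceilings z 76; roof top z 104 from x 0 to 200, with flat pans on it (x 90 to 190, up to z 132); side cheeks at y +111..+122 and -111..-131, from x 0
- slot1 (a point): middle of slot 1's mouth, on the slot floor, cabinet y = -85.5 mm. Every slot is 50 mm wide, 36 high, parted by 7 mm dividers with rounded noses, and runs from its mouth at cabinet x = 0 to a back stop at x = 188 mm: a plank fully home stands out about 2 mm, its centre at x = 93
- slot2 (a point): as slot1, cabinet y = -28.5 mm
- slot3 (a point): as slot1, cabinet y = +28.5 mm
- slot4 (a point): as slot1, cabinet y = +85.5 mm
- door (a joint): door angle, rad: 0 shut, grows as it swings out towards the robot, stop at 2.3. A sprung roller catch, low at its free edge, holds it: about 8 N at the handle pulls it through, about 9 N pushes it past the roller (at about 0.07 to 0.03 rad), then the roller draws it shut. Else it turns easily and stays where left. Shut, it clears planks that stand out less than 15 mm
- door_handle (a point): grip point, 95 mm above the table, on the door's handle: an upright round black bar 12 mm thick, from 30 to 112 mm height, its middle line 40 mm off the door's outer face (210 mm from the hinge along the door, 52 mm out), on two standoffs at 36 and 58 mm height. The door: 253 mm wide, 12 thick, 4 to 104 mm high, a 15 mm inward lip on its free edge
- door_hinge (a point): point on the door's upright hinge line, 54 mm above the table, at cabinet x = -17, y = -130.5 mm (the -y end); seen from above the door opens counter-clockwise about it
- plank1: loose on the table: plain wooden serving plank, 190 long x 44 wide x 20 mm thick, 0.13 kg, edges slightly rounded; origin: centre of its underside as it lies flat; x along its length (the two ends are alike), z up; two or three of these are present
- plank2: as plank1; two or three of these are present
- plank3: as plank1; two or three of these are present
- stored1: plank of the same kind, already stored fully home in slot 1; one of stored1 to stored4 is present
- stored2: plank of the same kind, already stored fully home in slot 2; one of stored1 to stored4 is present
- stored3: plank of the same kind, already stored fully home in slot 3; one of stored1 to stored4 is present
- stored4: plank of the same kind, already stored fully home in slot 4; one of stored1 to stored4 is present
- jar: bystander: closed glass jar with steel cap, 72 mm across, 95 high; origin: centre of underside
- candlestick: bystander: glass candlestick, foot 68 mm across, 100 high; origin: centre of underside
- bowl: bystander: white bowl, 100 mm across, 45 high; origin: centre of underside
- can: bystander: food can, 66 mm across, 75 high; origin: centre of underside
Things that resemble listed ones, but are neither listed nor needed, are in the scene too. What is shaped like the plank1 but black, green or yellow is not meant.

How it is judged:
By the outcome, as a careful person would: the job done as asked, in the order asked, and still so for the second after the job is handed in, with the robot touching nothing.
Of stored1, stored2, stored3, stored4 only 1 to 1 are there at a start; the rules pass over those that are not, and their reading is None.
Of plank1, plank2, plank3 only 2 to 3 are there at a start; the rules pass over those that are not, and their reading is None.
At some moment in a run one of plank1, plank2, plank3 may be knocked a few centimetres aside while the robot is not near it.
Once in a run the grip may slacken for a moment while it holds something.
It also fails if it takes over 210 s, if anything falls off the work surface, if the arm or the gripper's body presses on something with over 40 N, if the wrist force passes 120 N, or if a joint passes its speed limit or range.

ROBOT

A 6-joint arm with a two-finger parallel gripper is mounted at the origin on the work surface. World frame = base frame: x ahead of the robot, y to its left, z up, the work surface at z = 0. Lengths are in m, angles in rad, forces in N, time in s.
With the tool pointing down it reaches from about 0.325 to 0.75 m from the base axis. Payload 7.6 kg.
Tool frame: the origin (TCP) lies at the very end of the fingers, on their centre line; the grasp point (between the pads) lies 19 mm behind it; z points along the fingers, y is the line along which they close (so a half turn about z gives the same grasp; the last joint's range is limited). The gripper opens to 85 mm and grips with 20 to 120 N. Pads are 22 mm wide; open, the fingers measure 114 mm over their backs; the gripper's body (76 mm by 85 mm) begins 54 mm behind the grasp point. The pads swing forward as they close: fully open they stand 13 mm farther back than shut.
Start: joints at [-1.283, 0.052, 1.401, -0, 1.689, -0.07], TCP at [0.184, -0.492, 0.231] pointing down, gripper open.
Joint ranges: [-2.9, 2.9], [-0.91, 2.17], [0.12, 2.37], [-1.06, 4.2], [0.26, 2.73], [-2.93, 2.93]. Speed limits (rad/s): [2.57, 2.57, 3.01, 3.14, 3.14, 3.14].

INTERFACE

Orientations are given as a rotation vector (axis times angle).
In Python, from station import monitor, viewer, manip, models gives the robot as it stands.
- The arm moves only by the shell command python3 -m crank 'ROWS' [FORCE]. ROWS is JSON, a list of rows, each a list of 7 numbers: the turn, a rotation vector about the world's x, y, z in rad, then the shift along the world's x, y, z in cm, then the gripper command: -1 is fully open, 1 is shut, values between are in proportion. A call has 1 to 12 rows; each row shifts and turns the commanded pose from where the row before left it; what a row does not reach is not made up. A row lasts 1/12 s, in which the tool goes at most 41.7 mm and 7.16 degrees, less where a joint would pass 70% of its speed; a pose out of reach is approached as far as the arm can. A call is refused whole if a number of a shift passes 4.17 or a number of a turn 0.125, either way. A call with a gripper value outside its range is refused whole. The fingers move at their own pace and stop on an object; FORCE is the grip in N (left out, the last holds). Time passes only in rows, so rows that do not move let the fingers close. It gives the time, the measured TCP pose, the force, the opening and the grip force at its end, in the units of the state.
- monitor.state(): the state, without advancing time (a new reading comes with each control period).
- viewer.get_image(name): name is "side" or "top" or "wrist"; returns (picture, depth): 420x560x3 uint8, red, green, blue; 420x560 float32, m along the optical axis (not along the pixel's ray), 0 where there is no reading.
- viewer.camera_model(name): a dict with "fovy" (degrees; the focal length in pixels is half the picture's height over the tangent of half this angle, whatever the lens; pixels are square), "cx", "cy" (the principal point, pixels), "R" (3x3) and "t" (3): a world point X has camera coordinates R X + t. Camera axes: x right, y down, z forward; pixel columns grow to the right and rows downward; lengths in m; the calibration is good to about 2 mm. A picture is of the moment at which its call begins: read the wrist's pose just before it. camera_model takes no time and is no camera call; for the wrist camera it gives the pose at the moment of the call.
- manip.job_done(): hands the job in; it is judged then, once.
Trained networks look in the newest picture that a camera, given by its name, has taken for a name from the list of things; names that differ only in an ending like _2 or _b are one class to them, and where a whole thing is asked for, a point or a joint stands for the part that bears it (a point fixed in the world has none). Each returns a list of dicts, best first, with "score" (0 to 1); they miss things now and then, are a little off and sometimes report something else, mostly with a low value. They report only what shows in the picture. A call takes as long as a camera call. They do not tell look-alikes from the thing itself.
- models.find_in(target, camera): "xy" ([column, row] in pixels, amid what is visible of it).
- models.outline_of(target, camera): "mask" (420x560 bool, what is visible of it) and "xy" ([column, row] in pixels, amid what is visible of it).
The state is a dict: "time_s": time; "joint_positions": joint angles; "joint_velocities": joint speeds; "joint_torque": joint torques, N m; "position": TCP position; "tool_rot": TCP orientation; "ft_force": force on the tool from outside, world axes, zero at the start; "ft_torque": the same for the moment, N m; "finger_gap": finger opening in m; "finger_force": force on a finger pad.
Only numpy, scipy, OpenCV 4.12 (cv2) and the standard library are available. Lean on these libraries where they do the work, as an engineer would, in place of code of your own. Each camera call takes 0.05 s, during which the arm holds its last target. There are 200 camera calls.

## Working session

There is one attempt and no reset: what is moved stays moved. The work goes in short steps, Python scripts to look and compute and a shell command to move; the robot and the scene stay as the last step left them, time stands still between calls to the robot, and variables do not carry over. Pictures are saved under pics/ and viewed, at most 14 in all, crops included, and the job is handed in when it is done.

```bash
ls; mkdir -p pics; cat > h.py <<'E'
import numpy as np, cv2
from station import monitor, viewer, manip, models
def cam(n):
    m=viewer.camera_model(n); f=210/np.tan(np.radians(m['fovy'])/2)
    return f,m['cx'],m['cy'],np.array(m['R']),np.array(m['t'])
def shot(n,fn=None):
    c=cam(n); im,d=viewer.get_image(n)
    if fn: cv2.imwrite('pics/'+fn,im[...,::-1])
    return im,d,c
def world(c,d,us,vs):
    f,cx,cy,R,t=c; us=np.asarray(us);vs=np.asarray(vs)
    z=d[vs,us]; P=np.stack([(us-cx)/f*z,(vs-cy)/f*z,z],-1)
    return (P-t)@R
def ray(c,u,v,h):
    f,cx,cy,R,t=c; o=-R.T@t; r=R.T@np.array([(u-cx)/f,(v-cy)/f,1]); return o+r*(h-o[2])/r[2]
def proj(c,X):
    f,cx,cy,R,t=c; p=R@np.asarray(X)+t; return [cx+f*p[0]/p[2],cy+f*p[1]/p[2]]
E
python3 - <<'E'
from h import *
print(monitor.state())
for n in('top','side'):
    im,d,c=shot(n,n+'0.png'); print(n,c)
    for t in ('cabinet','door','door_handle','plank1','stored1','jar','candlestick','bowl','can'):
        for r in models.find_in(t,n):
            u,v=np.round(r['xy']).astype(int); print(t,round(r['score'],2),u,v,world(c,d,u,v).round(3))
E
```

```text
pics
{'time_s': 0.0, 'joint_positions': array([-1.28329514e+00,  5.28174591e-02,  1.40169222e+00,  1.13174073e-05,
        1.68858824e+00, -7.03136591e-02]), 'joint_velocities': array([-0.00186843, -0.00031809,  0.00068919,  0.00092935,  0.00119601,
       -0.00071501]), 'joint_torque': array([-4.04433376e-04, -3.81666040e+01, -3.60188949e+01, -8.60233604e-05,
        6.12948759e-03, -4.73059288e-05]), 'position': array([ 0.18380615, -0.4914667 ,  0.23049894]), 'tool_rot': array([-3.08997468e+00, -5.58796220e-01,  2.38596768e-04]), 'ft_force': array([ 0.42399776, -0.26113286, -0.44807124]), 'ft_torque': array([ 0.01096411, -0.03208136,  0.00966567]), 'finger_force': 0.0, 'finger_gap': 0.08507409672860064}
top (np.float64(393.9850787931943), 280.0309059452366, 211.21838268589977, array([[ 0.02278232, -0.99966392, -0.01237021],
       [-0.99297517, -0.02118938, -0.11641017],
       [ 0.11610893,  0.0149354 , -0.99312419]]), array([0.10748476, 0.49702709, 1.12761967]))
cabinet 0.92 356 138 [ 0.697 -0.091  0.102]
cabinet 0.59 357 177 [ 0.587 -0.094  0.099]
door 0.79 359 175 [ 0.592 -0.1 
[... 415 characters left out ...]
.097 0.096]
candlestick 0.98 243 146 [0.678 0.23  0.067]
can 0.97 209 152 [0.657 0.327 0.072]
side (np.float64(524.3000678298232), 271.13836501073416, 215.2756800637786, array([[ 0.76681077, -0.64180459, -0.00938638],
       [-0.33699453, -0.39009999, -0.85688779],
       [ 0.54629289,  0.66023395, -0.51541751]]), array([-0.30654415,  0.25857078,  1.29761184]))
cabinet 0.79 398 226 [ 0.676 -0.224  0.103]
door 0.79 324 233 [ 0.58  -0.034  0.027]
door 0.16 401 227 [ 0.68  -0.231  0.101]
door_handle 0.87 322 230 [ 0.578 -0.026  0.035]
plank1 0.92 238 215 [0.457 0.235 0.016]
plank1 0.86 227 197 [0.501 0.357 0.015]
plank1 0.81 254 231 [0.437 0.127 0.016]
plank1 0.71 308 356 [ 0.207 -0.358  0.018]
```

View pics/top0.png

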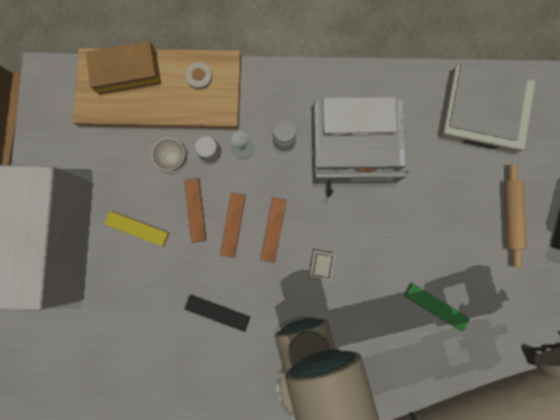

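View pics/side0.png

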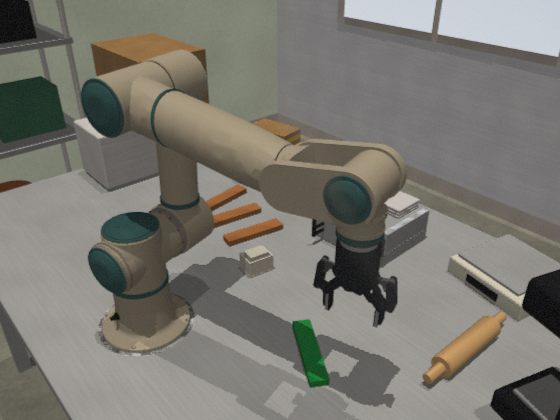

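Top: three orange-brown planks at (195,211), (232,223), (272,232). The look-alikes are yellow (136,228), black (217,312) and green (436,306). The cabinet is at (358,140), with its handle at (329,188). A stored plank shows through the gap near (365,168). Next I measure the cabinet and the planks.

```bash
cat >> h.py <<'E'
def cloud(n,fn=None):
    im,d,c=shot(n,fn); v,u=np.mgrid[0:420,0:560]; W=world(c,d,u,v); W[d==0]=np.nan
    return im,d,c,W
def planks(n='top',box=None):
    im,d,c,W=cloud(n); hsv=cv2.cvtColor(im,cv2.COLOR_RGB2HSV)
    m=((hsv[...,0]<14)&(hsv[...,1]>110)&(W[...,2]>.008)&(W[...,2]<.035)).astype(np.uint8)
    k,l,s,_=cv2.connectedComponentsWithStats(m); out=[]
    for i in range(1,k):
        if s[i,4]<120: continue
        P=W[l==i]; r=cv2.minAreaRect((P[:,:2]*1000).astype(np.float32))
        b=cv2.boxPoints(r); e=[b[1]-b[0],b[2]-b[1]]; e=max(e,key=np.linalg.norm); a=np.degrees(np.arctan2(e[1],e[0]))
        a=(a+90)%180-90
        out.append((np.round(r[0],0),np.round(sorted(r[1]),0),round(float(a),1),s[i,4],np.median(P[:,2]).round(3)))
    return out
E
python3 - <<'E'
from h import *
for p in planks(): print(p)
im,d,c,W=cloud('top')
m=(W[...,2]>.097)&(W[...,2]<.11)&(W[...,0]>.5)&(W[...,0]<.85)&(W[...,1]<.05)&(W[...,1]>-.3)
k,l,s,_=cv2.connectedComponentsWithStats(m.astype(np.uint8))
for i in range(1,k):
    if s[i,4]<15: continue
    P=W[l==i]; r=cv2.minAreaRect((P[:,:2]*1000).astype(np.float32)); print(s[i],r,cv2.boxPoints(r).round().tolist(),np.median(P[:,2]))
big=cv2.resize(im[80:210,290:420],None,fx=4.5,fy=4.5,interpolation=cv2.INTER_CUBIC); cv2.imwrite('pics/cab.png',big[...,::-1])
cr=np.hstack([cv2.resize(im[165:265,170:300],None,fx=4,fy=4)]); cv2.imwrite('pics/pl.png',cr[...,::-1])
for n in ('jar','candlestick','bowl','can'):
    for r in models.outline_of(n,'top')[:1]:
        P=W[r['mask']]; P=P[np.nan_to_num(P[:,2])>.02]; print(n,r['score'],np.nanmin(P,0).round(3),np.nanmax(P,0).round(3))
E
```

```text
(array([495., 372.]), array([ 41., 186.]), 9.4, np.int32(836), np.float64(0.02))
(array([454., 259.]), array([ 41., 184.]), -7.8, np.int32(828), np.float64(0.02))
(array([442., 138.]), array([ 39., 185.]), -9.5, np.int32(820), np.float64(0.02))
[ 315   98   94   80 4003] ((700.3038330078125, -104.27757263183594), (228.3595428466797, 256.5918273925781), 1.6671966314315796) [[582.0, 21.0], [590.0, -236.0], [818.0, -229.0], [811.0, 27.0]] 0.10321588568739525
jar 0.88 [0.681 0.075 0.021] [0.747 0.144 0.101]
candlestick 0.59 [0.671 0.218 0.02 ] [0.71  0.255 0.106]
bowl 0.59 [0.607 0.405 0.02 ] [0.705 0.503 0.05 ]
can 0.8 [0.64  0.303 0.021] [0.702 0.365 0.082]
```

View pics/cab.png

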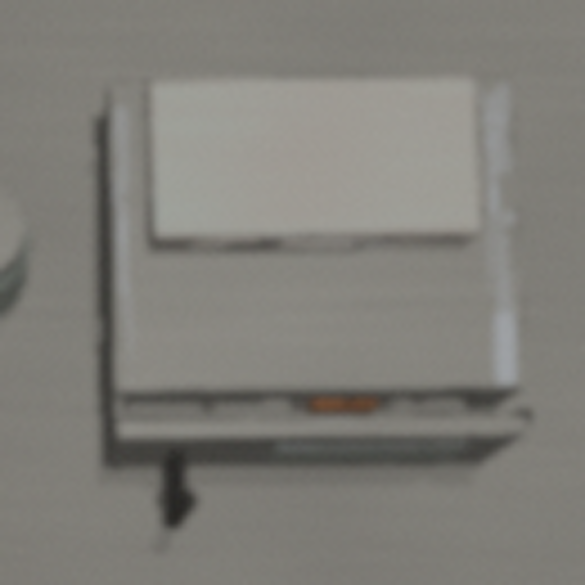

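View pics/pl.png

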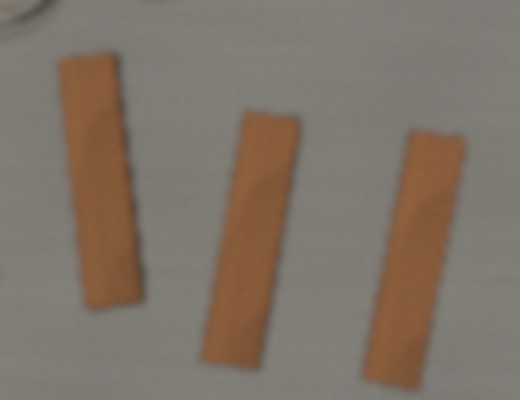

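```bash
cat >> h.py <<'E'
TH=np.radians(1.67); O=np.array([.6147,-.1025]); 
def c2w(x,y,th=None,o=None):
    c,s=np.cos(TH),np.sin(TH); return O+np.array([c*x-s*y,s*x+c*y])/1000
def w2c(p):
    c,s=np.cos(TH),np.sin(TH); q=(np.asarray(p)[...,:2]-O)*1000; return np.stack([c*q[...,0]+s*q[...,1],-s*q[...,0]+c*q[...,1]],-1)
from scipy.spatial.transform import Rotation as Ro
def go(x,y,z,yaw=None):
    "what is left to go, cm and rad; yaw = angle (deg) of the closing line"
    s=monitor.state(); p=s['position']; R=Ro.from_rotvec(s['tool_rot']).as_matrix(); a=np.degrees(np.arctan2(R[1,1],R[0,1]))
    print('at',p.round(4),'yaw',a.round(1),'toolz',R[:,2].round(3),'t',round(s['time_s'],2),'q',np.round(s['joint_positions'],2),'gap',round(s['finger_gap'],4),'F',s['ft_force'].round(1))
    d=((np.array([x,y,z])-p)*100).round(2); print('go cm',d)
    if yaw is not None: t=(yaw-a+90)%180-90; print('turn rad',np.radians(t).round(3))
def handle(th):
    "handle world xy at door angle th"
    h=c2w(-17,-130.5); a=TH+th; c,s=np.cos(a),np.sin(a); return h+np.array([c*-52-s*210,s*-52+c*210])/1000
E
python3 - <<'E'
from h import *
c=cam('top')
print('handle px',proj(c,[*handle(0),.112]),proj(c,[*handle(0),.03]))
print('stored',w2c(ray(c,366.2,169.8,.06)))
for y in(-85.5,-28.5,28.5,85.5): print(proj(c,[*c2w(-2,y),.06]))
go(*handle(0),.231,-88.3)
E
```

```text
handle px [np.float64(332.4287221481876), np.float64(191.11032600112875)] [np.float64(329.0962963012644), np.float64(195.7618921430265)]
stored [  1.24738152 -25.63117499]
[np.float64(387.0378721984668), np.float64(170.71795760725348)]
[np.float64(367.232043288477), np.float64(170.8945758433028)]
[np.float64(347.4491216273446), np.float64(171.0709898042418)]
[np.float64(327.6890674965526), np.float64(171.24719984425982)]
at [ 0.1839 -0.4918  0.2313] yaw -69.5 toolz [ 0. -0. -1.] t 1.3 q [-1.28  0.05  1.4  -0.    1.69 -0.07] gap 0.0854 F [ 1.5 -0.7 -0.1]
go cm [ 3.595e+01  4.667e+01 -3.000e-02]
turn rad -0.328
```

```bash
python3 -m crank '[[0,0,-0.022,2.4,3.1,0,-1],[0,0,-0.022,2.4,3.1,0,-1],[0,0,-0.022,2.4,3.1,0,-1],[0,0,-0.022,2.4,3.1,0,-1],[0,0,-0.022,2.4,3.1,0,-1],[0,0,-0.022,2.4,3.1,0,-1],[0,0,-0.022,2.4,3.1,0,-1],[0,0,-0.022,2.4,3.1,0,-1],[0,0,-0.022,2.4,3.1,0,-1],[0,0,-0.022,2.4,3.1,0,-1],[0,0,-0.022,2.4,3.1,0,-1],[0,0,-0.022,2.4,3.1,0,-1]]'
python3 -m crank '[[0,0,-0.022,1.6,2.2,0,-1],[0,0,-0.022,1.6,2.2,0,-1],[0,0,-0.02,1.5,2.2,0,-1],[0,0,0,0,0,0,-1],[0,0,0,0,0,0,-1]]'
python3 - <<'E'
from h import *
im,d,c,W=cloud('wrist','w1.png')
go(*handle(0),.076,-88.3)
print(proj(c,[*handle(0),.112]))
for t in('door_handle','door'):
  for r in models.find_in(t,'wrist'):
    u,v=np.round(r['xy']).astype(int); print(t,r['score'],u,v,W[v,u])
m=(W[...,2]>.105)&(W[...,2]<.12)&(W[...,0]<.6); print(m.sum(),np.nanmean(W[m],0),np.nanmin(W[m],0),np.nanmax(W[m],0))
E
```

```text
time_s: 2.3
position: [0.4728, -0.1179, 0.2316]
tool_rot: [3.138, 0.146, 0.001]
ft_force: [1.0, -0.1, 0.1]
finger_gap: 0.0856
finger_force: 0.0
time_s: 2.72
position: [0.5191, -0.0529, 0.231]
tool_rot: [3.141, 0.051, -0.001]
ft_force: [-0.0, -0.1, 0.4]
finger_gap: 0.0855
finger_force: 0.0
at [ 0.5188 -0.0537  0.2311] yaw -88.2 toolz [-0.001 -0.    -1.   ] t 2.77 q [-0.17  0.04  1.41 -0.    1.69  1.37] gap 0.0853 F [-0.9 -0.6  0.3]
go cm [  2.46   2.87 -15.51]
turn rad -0.001
[np.float64(241.89388415604895), np.float64(171.6168291497822)]
door_handle 0.6 330 105 [ 0.59527416 -0.09118856  0.10334952]
door 0.65 328 103 [ 0.59667981 -0.0894646   0.10395465]
door 0.56 347 57 [ 0.62935678 -0.10118357  0.10191806]
door 0.47 12 225 [0.45551485 0.23958789 0.01955691]
218 [ 0.55483121 -0.03752101  0.10982046] [ 0.5408546  -0.21668572  0.10500862] [0.5999859  0.00874623 0.11296756]
```

View pics/w1.png

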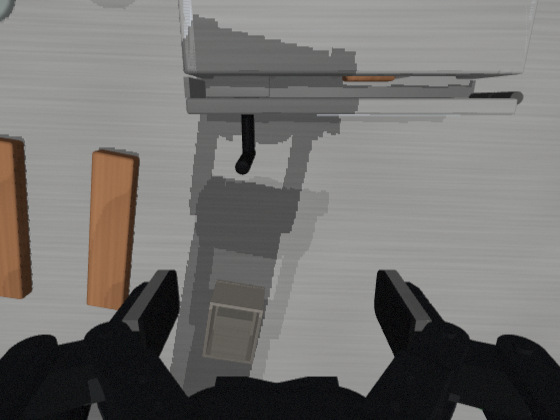

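Wrist view: the bar's top is at (243,166), the door's top outer edge runs from (187,112) to (519,112), the hinge knob is at (518,97), and the stored plank shows at (370,78). Next I refine the cabinet pose from these.

```bash
python3 - <<'E'
from h import *
c=cam('wrist')
for n,u,v,h in (('bar',243,166,.112),('Lout',187,112.5,.104),('Rout',519,112.5,.104),('Lin',189,98,.104),('hinge',518,97,.104),('roofL',184,72,.104),('roofR',525,72,.104),('storedL',343,78,.06),('storedR',394,78,.06)):
    p=ray(c,u,v,h); print(n,p.round(4),w2c(p).round(1))
E
```

```text
bar [ 0.5474 -0.0276  0.112 ] [-65.1  76.8]
Lout [0.586  0.0159 0.104 ] [-25.3 119.2]
Rout [ 0.5933 -0.2382  0.104 ] [ -25.3 -135. ]
Lin [0.5966 0.0139 0.104 ] [-14.7 116.9]
hinge [ 0.6045 -0.2346  0.104 ] [ -14.  -131.8]
roofL [0.6148 0.0167 0.104 ] [  3.6 119.1]
roofR [ 0.6221 -0.2355  0.104 ] [   3.5 -133.1]
storedL [ 0.6168 -0.1093  0.06  ] [ 1.9 -6.8]
storedR [ 0.6181 -0.1534  0.06  ] [  1.9 -51. ]
```

```bash
sed -i 's/O=np.array(\[.6147,-.1025\])/O=np.array([.6180,-.1045])/' h.py
python3 -m crank '[[0,0,0,1.4,1.3,-1,-1],[0,0,0,1.4,1.3,-2,-1],[0,0,0,0,0,-3,-1],[0,0,0,0,0,-3,-1],[0,0,0,0,0,-3,-1],[0,0,0,0,0,-2.5,-1],[0,0,0,0,0,-1,-1],[0,0,0,0,0,0,-1],[0,0,0,0,0,0,1],[0,0,0,0,0,0,1],[0,0,0,0,0,0,1],[0,0,0,0,0,0,1]]' 60
python3 -m crank '[[0,0,0,0,0,0,1],[0,0,0,0,0,0,1],[0,0,0,0,0,0,1]]'
python3 - <<'E'
from h import *
go(*handle(0),.076,-88.3)
p=handle(0)
for t in np.arange(.1,2.15,.1):
    q=handle(t); print(round(t,1),((q-p)*100).round(2),q.round(3)); p=q
E
```

```text
time_s: 3.87
position: [0.5478, -0.0279, 0.078]
tool_rot: [3.141, 0.047, 0.005]
ft_force: [-0.1, 0.2, 0.9]
finger_gap: 0.0386
finger_force: 0.0
time_s: 4.12
position: [0.5472, -0.025, 0.0773]
tool_rot: [-3.136, -0.049, -0.002]
ft_force: [-1.2, 13.2, 5.0]
finger_gap: 0.0105
finger_force: 58.4
at [ 0.5472 -0.025   0.0773] yaw -88.2 toolz [ 0.001  0.005 -1.   ] t 4.12 q [-0.12  0.22  1.53  0.01  1.39  1.42] gap 0.0105 F [-1.2 13.2  5. ]
go cm [-0.05 -0.21 -0.13]
turn rad -0.002
0.1 [-2.05 -0.68] [ 0.526 -0.034]
0.2 [-1.97 -0.89] [ 0.506 -0.043]
0.3 [-1.87 -1.08] [ 0.488 -0.054]
0.4 [-1.76 -1.26] [ 0.47  -0.066]
0.5 [-1.62 -1.43] [ 0.454 -0.08 ]
0.6 [-1.47 -1.58] [ 0.439 -0.096]
0.7 [-1.31 -1.72] [ 0.426 -0.113]
0.8 [-1.13 -1.84] [ 0.415 -0.132]
0.9 [-0.94 -1.95] [ 0.405 -0.151]
1.0 [-0.74 -2.03] [ 0.398 -0.172]
1.1 [-0.53 -2.1 ] [ 0.393 -0.193]
1.2 [-0.32 -2.14] [ 0.39  -0.214]
1.3 [-0.11 -2.16] [ 0.388 -0.236]
1.4 [ 0.11 -2.16] [ 0.39  -0.257]
1.5 [ 0.33 -2.14] [ 0.393 -0.279]
1.6 [ 0.54 -2.09] [ 0.398 -0.3  ]
1.7 [ 0.74 -2.03] [ 0.406 -0.32 ]
1.8 [ 0.94 -1.95] [ 0.415 -0.339]
1.9 [ 1.13 -1.84] [ 0.426 -0.358]
2.0 [ 1.31 -1.72] [ 0.439 -0.375]
2.1 [ 1.48 -1.58] [ 0.454 -0.391]
```

```bash
sed -i 's/O=np.array(\[.6180,-.1045\])/O=np.array([.6180,-.1030])/' h.py
python3 -m crank '[[0,0,0.05,-1,-0.2,0,1],[0,0,0.05,-1,-0.2,0,1],[0,0,0.1,-1.97,-0.85,0,1],[0,0,0.1,-1.87,-1.05,0,1],[0,0,0.1,-1.76,-1.26,0,1],[0,0,0.1,-1.62,-1.43,0,1]]'
python3 - <<'E'
from h import *
go(*handle(.5),.077,-88.3+28.6)
E
```

```text
time_s: 4.62
position: [0.4543, -0.0775, 0.0773]
tool_rot: [3.03, 0.831, 0.003]
ft_force: [1.9, -1.5, 2.3]
finger_gap: 0.0103
finger_force: 60.1
at [ 0.4543 -0.0775  0.0773] yaw -59.3 toolz [ 0.002  0.    -1.   ] t 4.62 q [-0.25 -0.02  1.79  0.    1.37  0.79] gap 0.0103 F [ 1.9 -1.5  2.3]
go cm [-0.04 -0.14 -0.03]
turn rad -0.007
```

```bash

python3 -m crank '[[0,0,0.1,-1.47,-1.6,0,1],[0,0,0.1,-1.31,-1.72,0,1],[0,0,0.1,-1.13,-1.84,0,1],[0,0,0.1,-0.94,-1.95,0,1],[0,0,0.1,-0.74,-2.03,0,1],[0,0,0.1,-0.53,-2.1,0,1],[0,0,0.1,-0.32,-2.14,0,1],[0,0,0.1,-0.11,-2.16,0,1],[0,0,0.1,0.11,-2.16,0,1],[0,0,0.1,0.33,-2.14,0,1]]'
python3 -m crank '[[0,0,0.1,0.54,-2.09,0,1],[0,0,0.1,0.74,-2.03,0,1],[0,0,0.1,0.94,-1.95,0,1],[0,0,0.1,1.13,-1.84,0,1],[0,0,0.1,1.31,-1.72,0,1],[0,0,0.1,1.48,-1.58,0,1],[0,0,0,0,0,0,1]]'
python3 - <<'E'
from h import *
go(*handle(2.1),.077,-88.3+120)
E
```

```text
time_s: 5.45
position: [0.3922, -0.2777, 0.0772]
tool_rot: [-2.261, -2.18, 0.004]
ft_force: [-3.3, -0.1, 5.5]
finger_gap: 0.0102
finger_force: 60.4
time_s: 6.03
position: [0.4561, -0.3915, 0.0773]
tool_rot: [1.516, 2.749, -0.004]
ft_force: [-4.2, -4.9, 6.9]
finger_gap: 0.0101
finger_force: 60.6
at [ 0.4561 -0.3915  0.0773] yaw 32.3 toolz [ 0.001 -0.004 -1.   ] t 6.03 q [-0.77  0.36  1.36 -0.    1.42 -1.33] gap 0.0101 F [-4.2 -4.9  6.9]
go cm [-0.18  0.22 -0.03]
turn rad -0.01
```

```bash

python3 -m crank '[[0,0,0,0,0,0,-1],[0,0,0,0,0,0,-1],[0,0,0,0,0,0,-1],[0,0,0,0,0,1,-1],[0,0,0,0,0,3,-1],[0,0,0,0,0,4,-1],[0,0,0,0,0,4,-1],[0,0,0,0,0,3,-1]]'
python3 -m crank '[[0,0,0.06,-0.5,3.9,0,-1],[0,0,0.06,-0.5,3.9,0,-1],[0,0,0.06,-0.5,3.9,0,-1],[0,0,0.06,-0.5,3.9,0,-1],[0,0,0.06,-0.5,3.9,0,-1],[0,0,0.06,-0.5,3.9,0,-1],[0,0,0.06,-0.5,3.9,0,-1],[0,0,0.06,-0.5,3.9,0,-1],[0,0,0.06,-0.5,3.9,0,-1],[0,0,0.06,-0.5,3.9,0,-1],[0,0,0.06,-0.5,3.9,0,-1],[0,0,0.06,-0.5,3.9,0,-1]]'
python3 - <<'E'
from h import *
for p in planks(): print(p)
go(.388,.147,.003,80.5)
shot('top','t2.png')
for p in planks('wrist'): print(p)
E
```

```text
time_s: 6.7
position: [0.4552, -0.3879, 0.2313]
tool_rot: [1.52, 2.745, -0.001]
ft_force: [0.9, -1.0, 0.4]
finger_gap: 0.0851
finger_force: 0.0
time_s: 7.7
position: [0.3939, 0.0817, 0.2274]
tool_rot: [0.452, 3.107, 0.001]
ft_force: [1.7, -0.4, 0.2]
finger_gap: 0.0852
finger_force: 0.0
(array([496., 372.]), array([ 42., 185.]), 9.2, np.int32(827), np.float64(0.02))
(array([454., 259.]), array([ 41., 184.]), -7.2, np.int32(839), np.float64(0.02))
(array([507., 127.]), array([40., 53.]), -9.7, np.int32(211), np.float64(0.02))
at [0.3929 0.0876 0.2274] yaw 74.0 toolz [ 0.001  0.004 -1.   ] t 7.75 q [ 0.12 -0.31  1.73  0.    1.71 -1.17] gap 0.0848 F [-1.   3.2  0.1]
go cm [ -0.49   5.94 -22.44]
turn rad 0.113
(array([455., 256.]), array([ 44., 189.]), -7.8, np.int32(7493), np.float64(0.019))
(array([497., 353.]), array([ 40., 192.]), -1.0, np.int32(4791), np.float64(0.019))
(array([443., 135.]), array([ 43., 188.]), -9.6, np.int32(6656), np.float64(0.019))
```

View pics/t2.png

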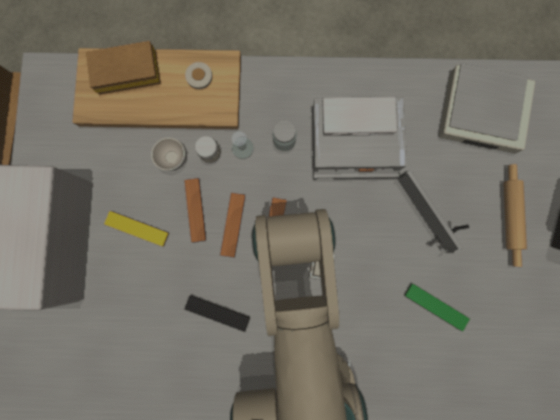

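The top view shows the door wide open (its free end near (450,245)) and all three planks where they were. I grasp the first one, at centre (443,136) mm.

```bash

python3 -m crank '[[0,0,0.06,-0.2,2.8,-1,-1],[0,0,0.053,-0.2,2.9,-2,-1],[0,0,0,0,0,-4,-1],[0,0,0,0,0,-4,-1],[0,0,0,0,0,-4,-1],[0,0,0,0,0,-4,-1],[0,0,0,0,0,-2.4,-1],[0,0,0,0,0,-1,-1],[0,0,0,0,0,0,-1],[0,0,0,0,0,0,1],[0,0,0,0,0,0,1],[0,0,0,0,0,0,1]]' 60
python3 -m crank '[[0,0,0,0,0,0,1],[0,0,0,0,0,0,1]]'
python3 - <<'E'
from h import *
go(.389,.145,.003,80.5)
g=c2w(-160,85.5); print('staging'); go(*g,.05,91.67)
E
```

```text
time_s: 8.85
position: [0.3927, 0.1372, 0.0045]
tool_rot: [0.281, 3.125, 0.003]
ft_force: [-0.2, 2.7, 1.1]
finger_gap: 0.0515
finger_force: 1.1
time_s: 9.02
position: [0.3929, 0.1375, 0.0049]
tool_rot: [0.28, 3.124, 0.003]
ft_force: [-1.6, 0.8, 9.5]
finger_gap: 0.043
finger_force: 60.5
at [0.3929 0.1375 0.0049] yaw 79.8 toolz [ 0.005  0.002 -1.   ] t 9.02 q [ 0.25 -0.04  1.97  0.    1.21 -1.14] gap 0.043 F [-1.6  0.8  9.5]
go cm [-0.39  0.75 -0.19]
turn rad 0.013
staging
at [0.3929 0.1375 0.0049] yaw 79.8 toolz [ 0.005  0.002 -1.   ] t 9.02 q [ 0.25 -0.04  1.97  0.    1.21 -1.14] gap 0.043 F [-1.6  0.8  9.5]
go cm [  6.27 -15.97   4.51]
turn rad 0.208
```

```bash

python3 -m crank '[[0,0,0,0,0,1,1],[0,0,0,0,0,2,1],[0,0,0,0,0,2.5,1],[0,0,0,0,0,2.5,1],[0,0,0,0,0,1.5,1],[0,0,0,0,0,0,1]]'
python3 - <<'E'
from h import *
im,d,c,W=cloud('side')
m=(W[...,2]>.015)&(W[...,2]<.12)&(abs(W[...,0]-.35)<.06)&(abs(W[...,1]+.0)<.06); print(m.sum(),np.percentile(W[m],[2,98],0).round(3))
im,d,c,W=cloud('wrist','w3.png')
hsv=cv2.cvtColor(im,cv2.COLOR_RGB2HSV)
m=((hsv[...,0]<14)&(hsv[...,1]>110)&(W[...,2]>.05)&(W[...,2]<.16)).astype(np.uint8)
k,l,s,_=cv2.connectedComponentsWithStats(m)
i=1+s[1:,4].argmax(); P=W[l==i]; A=np.c_[P[:,:2],np.ones(len(P))]; print(s[i],np.linalg.lstsq(A,P[:,2],rcond=None)[0],P.min(0),P.max(0)); print(cv2.minAreaRect((P[:,:2]*1000).astype(np.float32)))
go(*c2w(-176,85.5),.051,91.67)
E
```

```text
time_s: 9.52
position: [0.393, 0.1373, 0.1018]
tool_rot: [0.28, 3.122, 0.004]
ft_force: [0.7, -0.0, 0.1]
finger_gap: 0.0427
finger_force: 64.2
662 [[ 0.299 -0.043  0.016]
 [ 0.372  0.021  0.059]]
[  218   179   109   203 19444] [ 0.01034036 -0.00023797  0.109356  ] [0.34614122 0.10965642 0.09837044] [0.44421364 0.16390306 0.1160919 ]
((395.4384460449219, 136.7208251953125), (43.46305847167969, 94.96891784667969), 82.48470306396484)
at [0.391  0.1368 0.0976] yaw 79.8 toolz [ 0.001  0.    -1.   ] t 9.62 q [ 0.25 -0.18  1.89  0.    1.43 -1.14] gap 0.0425 F [-0.6  0.5 -2.7]
go cm [  4.86 -15.95  -4.66]
turn rad 0.208
```

View pics/w3.png

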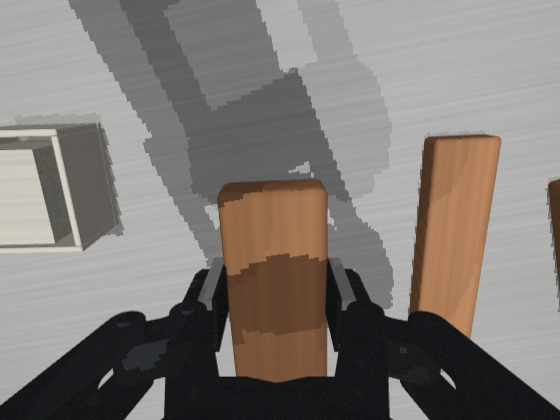

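```bash

python3 -m crank '[[0,0,0,0,0,-3,1],[0,0,0,0,0,-3,1],[0,0,0,0,0,-2.5,1],[0,0,0,0,0,-0.8,1],[0,0,0,0,0,0,1],[0,0,0,0,0,0,-1],[0,0,0,0,0,0,-1],[0,0,0,0,0,0,-1],[0,0,0,0,0,0,-1],[0,0,0,0,0,2.5,-1],[0,0,0,0,0,4,-1],[0,0,0,0,0,2,-1]]'
python3 -m crank '[[0,0,-0.121,0,0,0,-1],[0,0,-0.121,0,0,0,-1],[0,0,-0.121,0,0,0,-1],[0,0,-0.121,0,0,0,-1],[0,0,-0.121,0,0,0,-1],[0,0,-0.121,0,0,0,-1],[0,0,-0.121,0,0,0,-1],[0,0,-0.121,0,0,0,-1],[0,0,-0.121,0,0,0,-1],[0,0,-0.121,0,0,0,-1],[0,0,-0.121,0,0,0,-1],[0,0,-0.121,0,0,0,-1]]'
python3 -m crank '[[0,0,-0.121,0,0,0,-1],[0,0,-0.121,0,0,0,-1],[0,0,-0.121,0,0,0,-1],[0,0,-0.121,0,0,0,-1],[0,0,-0.121,0,0,0,-1],[0,0,-0.121,0,0,0,-1],[0,0,-0.121,0,0,0,-1],[0,0,-0.121,0,0,0,-1],[0,0,-0.121,0,0,0,-1],[0,0,-0.121,0,0,0,-1],[0,0,-0.121,0,0,0,-1],[0,0,-0.121,0,0,0,-1]]'
python3 -m crank '[[0,0,-0.121,0,0,0,-1],[0,0,-0.117,0,0,0,-1],[0,0,0,0,0,0,-1]]'
python3 - <<'E'
from h import *
im,d,c,W=cloud('wrist','w4.png')
for p in planks('wrist'): print(p)
go(.393,.1375,.005,79.8)
E
```

```text
time_s: 10.62
position: [0.3919, 0.1371, 0.0927]
tool_rot: [0.28, 3.126, 0.002]
ft_force: [1.6, 1.6, 1.2]
finger_gap: 0.0854
finger_force: 0.0
time_s: 11.62
position: [0.3909, 0.1368, 0.0893]
tool_rot: [2.294, 2.147, 0.0]
ft_force: [0.0, -0.2, -0.1]
finger_gap: 0.0853
finger_force: 0.0
time_s: 12.62
position: [0.3909, 0.1368, 0.0893]
tool_rot: [3.14, 0.083, 0.0]
ft_force: [-0.6, -0.2, 0.7]
finger_gap: 0.0851
finger_force: 0.0
time_s: 12.87
position: [0.3909, 0.1368, 0.0893]
tool_rot: [3.128, -0.288, -0.0]
ft_force: [-0.7, 0.3, 0.9]
finger_gap: 0.0855
finger_force: 0.0
(array([454., 256.]), array([ 45., 184.]), -7.7, np.int32(21944), np.float64(0.019))
(array([435., 130.]), array([ 43., 175.]), -9.1, np.int32(19302), np.float64(0.019))
at [0.3909 0.1368 0.0893] yaw -100.1 toolz [-0. -0. -1.] t 12.97 q [ 0.25 -0.17  1.9  -0.    1.41  1.99] gap 0.0857 F [-0.7  0.  -0. ]
go cm [ 0.21  0.07 -8.43]
turn rad -0.002
```

View pics/w4.png

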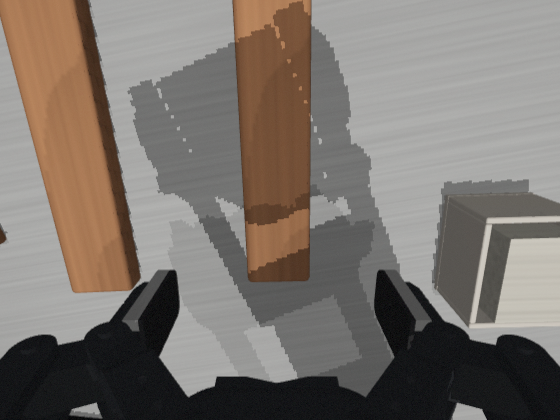

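```bash

python3 -m crank '[[0,0,0,0,0,-3,-1],[0,0,0,0.2,0,-3,-1],[0,0,0,0,0,-1.7,-1],[0,0,0,0,0,-0.7,-1],[0,0,0,0,0,0,1],[0,0,0,0,0,0,1],[0,0,0,0,0,0,1],[0,0,0,0,0,0,1],[0,0,0,0,0,0,1],[0,0,0,0,0,0,1],[0,0,0,0,0,2,1],[0,0,0,0,0,3,1]]' 70
python3 -m crank '[[0,0,0,0,0,3,1],[0,0,0,0,0,3,1],[0,0,0.025,0.6,-2,0,1],[0,0,0.025,0.6,-2,0,1],[0,0,0.025,0.6,-2,0,1],[0,0,0.025,0.6,-2,0,1],[0,0,0.025,0.6,-2,0,1],[0,0,0.025,0.6,-2,0,1],[0,0,0.025,0.6,-2,0,1],[0,0,0.025,0.6,-1.9,0,1],[0,0,0,0,0,0,1],[0,0,0,0,0,0,1]]'
python3 - <<'E'
from h import *
im,d,c,W=cloud('wrist','w5.png')
go(*c2w(-176,85.5),.051,91.67)
hsv=cv2.cvtColor(im,cv2.COLOR_RGB2HSV)
m=((hsv[...,0]<14)&(hsv[...,1]>110)&(W[...,2]>.05)&(W[...,2]<.18)&(W[...,0]<.6)).astype(np.uint8)
k,l,s,_=cv2.connectedComponentsWithStats(m)
i=1+s[1:,4].argmax(); P=W[l==i]; A=np.c_[P[:,:2],np.ones(len(P))]; print(s[i],np.linalg.lstsq(A,P[:,2],rcond=None)[0],P.min(0),P.max(0)); print(cv2.minAreaRect((P[:,:2]*1000).astype(np.float32)))
E
```

```text
time_s: 13.97
position: [0.391, 0.1364, 0.054]
tool_rot: [3.127, -0.28, -0.008]
ft_force: [0.4, 0.4, -1.9]
finger_gap: 0.042
finger_force: 71.4
time_s: 14.97
position: [0.441, -0.0226, 0.1156]
tool_rot: [-3.141, -0.03, -0.0]
ft_force: [-0.3, 0.9, -2.0]
finger_gap: 0.0423
finger_force: 71.5
at [ 0.4409 -0.022   0.1155] yaw -88.9 toolz [ 0.  0. -1.] t 15.02 q [-0.13 -0.12  1.8   0.    1.46  1.42] gap 0.0423 F [-0.3  1.  -2.1]
go cm [-0.13 -0.07 -6.45]
turn rad 0.009
[  211     0   126   374 39571] [-0.00689518 -0.00189133  0.13063281] [ 0.3942674  -0.0449405   0.12345619] [0.55249177 0.00215006 0.13192973]
((473.56524658203125, -21.58942222595215), (158.39151000976562, 43.593780517578125), 1.4449982643127441)
```

View pics/w5.png

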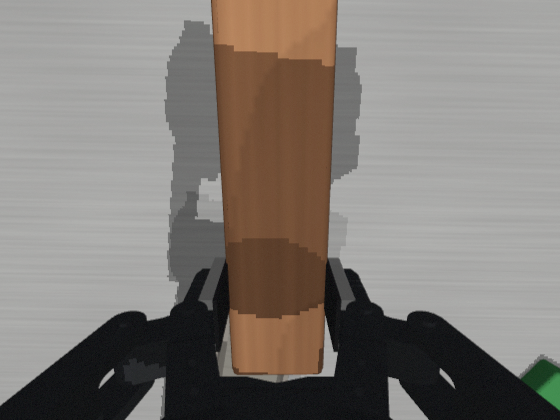

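```bash

python3 -m crank '[[0,0,0.002,0,0,-2,1],[0,0,0.002,0,0,-2,1],[0,0,0,0.5,0,-1.5,1],[0,0,0,0.8,0,-0.65,1],[0,0,0,0.7,0,0,1],[0,0,0,0,0,0,1],[0,0,0,0,0,0,1]]'
python3 - <<'E'
from h import *
im,d,c,W=cloud('top')
cv2.imwrite('pics/t6.png',cv2.resize(im[120:220,290:420],None,fx=6,fy=6,interpolation=cv2.INTER_CUBIC)[...,::-1])
go(*c2w(-155,85.5),.054,91.67)
E
```

```text
time_s: 15.6
position: [0.4615, -0.0217, 0.0547]
tool_rot: [3.141, 0.04, 0.002]
ft_force: [1.1, -0.6, -1.2]
finger_gap: 0.0421
finger_force: 71.5
at [ 0.4613 -0.0218  0.0547] yaw -88.5 toolz [ 0.001 -0.    -1.   ] t 15.65 q [-0.13  0.01  1.8  -0.    1.32  1.42] gap 0.0418 F [-0.7  0.2 -1.7]
go cm [-0.07 -0.03 -0.07]
turn rad 0.004
```

View pics/t6.png

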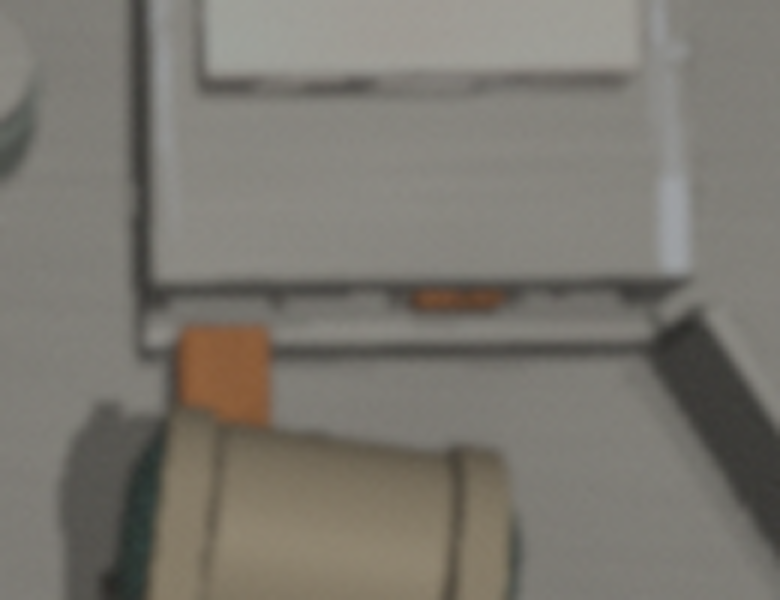

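Plank front at columns 180–270, stored plank at 413–505: the 113 mm spacing matches slot 4. Insert.

```bash

python3 -m crank '[[0,0,0,0.8,0.02,0,1],[0,0,0,0.8,0.02,0,1],[0,0,0,0.8,0.03,0,1],[0,0,0,0.8,0.02,0,1],[0,0,0,0.8,0.03,0,1],[0,0,0,0,0,0,1]]'
python3 - <<'E'
from h import *
go(*c2w(-20,85.5),.054,91.67)
E
```

```text
time_s: 16.15
position: [0.5025, -0.021, 0.0539]
tool_rot: [3.141, 0.039, 0.001]
ft_force: [0.1, 0.1, -1.7]
finger_gap: 0.0419
finger_force: 71.5
at [ 0.5025 -0.021   0.0539] yaw -88.6 toolz [ 0.001 -0.    -1.   ] t 16.15 q [-0.12  0.13  1.68 -0.    1.33  1.43] gap 0.0419 F [ 0.1  0.1 -1.7]
go cm [9.3  0.29 0.01]
turn rad 0.004
```

```bash

python3 -m crank '[[0,0,0,1.3,0.04,0,1],[0,0,0,1.3,0.04,0,1],[0,0,0,1.3,0.04,0,1],[0,0,0,1.3,0.04,0,1],[0,0,0,1.3,0.04,0,1],[0,0,0,1.3,0.04,0,1],[0,0,0,1.0,0.04,0,1],[0,0,0,0.5,0.02,0,1],[0,0,0,0,0,0,1]]'
python3 - <<'E'
from h import *
go(*c2w(-20,85.5),.054,91.67)
im,d,c,W=cloud('wrist','w7.png')
P=W[(W[...,2]>.05)&(W[...,2]<.075)&(W[...,0]<.63)]; print(len(P),np.percentile(P,[1,99],0))
E
```

```text
time_s: 16.9
position: [0.5945, -0.0179, 0.0535]
tool_rot: [3.141, 0.039, -0.0]
ft_force: [0.4, -0.3, -2.1]
finger_gap: 0.0422
finger_force: 71.5
at [ 0.5945 -0.0179  0.0535] yaw -88.6 toolz [-0. -0. -1.] t 16.9 q [-0.09  0.37  1.4  -0.    1.37  1.45] gap 0.0422 F [ 0.4 -0.3 -2.1]
go cm [ 0.11 -0.02  0.05]
turn rad 0.004
7965 [[ 0.54895818 -0.03988283  0.0638298 ]
 [ 0.59378564  0.00293594  0.0716385 ]]
```

```bash

python3 -m crank '[[0,0,0,0,0,-0.5,1],[0,0,0,0,0,0,-1],[0,0,0,0,0,0,-1],[0,0,0,0,0,0,-1],[0,0,0,-1,-0.03,0,-1],[0,0,0,-2,-0.06,0,-1],[0,0,0,-2.5,-0.07,0,-1],[0,0,0,-1.8,-0.05,0,1],[0,0,0,0,0,0,1],[0,0,0,0,0,-0.3,1],[0,0,0,0,0,0,1],[0,0,0,0,0,0,1]]'
python3 -m crank '[[0,0,0,0,0,0,1],[0,0,0,0,0,0,1]]'
python3 - <<'E'
from h import *
im,d,c,W=cloud('wrist','w8.png')
go(*c2w(-13,85.5),.046,91.67)
P=W[(W[...,2]>.05)&(W[...,2]<.075)&(W[...,0]<.63)&(W[...,0]>.5)]; print(len(P),np.percentile(P,[1,99],0))
E
```

```text
time_s: 17.95
position: [0.5217, -0.0201, 0.0459]
tool_rot: [3.141, 0.039, 0.001]
ft_force: [-0.1, -0.2, -0.0]
finger_gap: 0.0257
finger_force: 0.0
time_s: 18.12
position: [0.5215, -0.0201, 0.0458]
tool_rot: [3.141, 0.039, 0.0]
ft_force: [0.8, -0.3, -0.8]
finger_gap: 0.0007
finger_force: 0.0
at [ 0.5213 -0.02    0.0458] yaw -88.6 toolz [ 0. -0. -1.] t 18.17 q [-0.11  0.19  1.63 -0.    1.32  1.44] gap 0.0002 F [ 0.4  0.7 -0.7]
go cm [8.12 0.21 0.02]
turn rad 0.004
25164 [[ 0.5292623  -0.11178718  0.0520224 ]
 [ 0.6191559   0.00943652  0.07311718]]
```

```bash

python3 -m crank '[[0,0,0,1,0.03,0,1],[0,0,0,1,0.03,0,1],[0,0,0,1,0.03,0,1],[0,0,0,1,0.03,0,1],[0,0,0,1,0.03,0,1],[0,0,0,1,0.03,0,1],[0,0,0,1,0.03,0,1],[0,0,0,0.5,0,0,1],[0,0,0,0,0,0,1]]'
python3 - <<'E'
from h import *
go(*c2w(-13,85.5),.046,91.67)
E
python3 -m crank '[[0,0,0,0.3,0,0,1],[0,0,0,0.2,0,0,1],[0,0,0,0,0,0,1]]'
python3 -m crank '[[0,0,0,0.2,0,0,1],[0,0,0,0,0,0,1]]'
```

```text
time_s: 18.92
position: [0.5967, -0.018, 0.0456]
tool_rot: [3.141, 0.039, 0.0]
ft_force: [0.1, -0.2, -0.2]
finger_gap: 0.0001
finger_force: 0.0
at [ 0.5967 -0.018   0.0456] yaw -88.6 toolz [ 0. -0. -1.] t 18.92 q [-0.09  0.39  1.4  -0.    1.36  1.45] gap 0.0001 F [ 0.1 -0.2 -0.2]
go cm [0.58 0.   0.04]
turn rad 0.004
time_s: 19.17
position: [0.6007, -0.0179, 0.0456]
tool_rot: [3.141, 0.039, -0.001]
ft_force: [-1.5, -0.2, 0.3]
finger_gap: -0.0003
finger_force: 0.0
time_s: 19.33
position: [0.6005, -0.0179, 0.0451]
tool_rot: [-3.141, -0.04, 0.011]
ft_force: [-11.2, -0.8, 0.5]
finger_gap: -0.0003
finger_force: 0.0
```

```bash

python3 -m crank '[[0,0,0,-2,-0.06,0,1],[0,0,0,-2.5,-0.06,0.5,-1],[0,0,0,-1,0,3,-1],[0,0,0,-1,0,3.5,-1],[0,0,-0.02,-1.6,3.5,1.3,-1],[0,0,-0.02,-1.6,3.5,1.3,-1],[0,0,-0.02,-1.6,3.5,1.3,-1],[0,0,-0.02,-1.6,3.5,0,-1],[0,0,-0.02,-1.6,3.5,0,-1],[0,0,-0.02,-1.6,3.5,0,-1],[0,0,-0.02,-1.6,3.5,0,-1],[0,0,-0.02,-1.6,3.5,0,-1]]'
python3 -m crank '[[0,0,0,0,0,0,-1]]'
python3 - <<'E'
from h import *
for n in('top','wrist'):
    for p in planks(n): print(n,p)
go(.408,.2623,.005,-97.7)
E
```

```text
time_s: 20.33
position: [0.409, 0.2624, 0.1553]
tool_rot: [-3.133, 0.214, -0.002]
ft_force: [1.1, 0.0, 0.5]
finger_gap: 0.0853
finger_force: 0.0
time_s: 20.42
position: [0.4073, 0.2657, 0.1552]
tool_rot: [-3.132, 0.204, 0.0]
ft_force: [0.1, 0.1, 0.6]
finger_gap: 0.0855
finger_force: 0.0
top (array([543., 380.]), array([41., 88.]), 9.0, np.int32(383), np.float64(0.02))
top (array([489., 253.]), array([ 39., 112.]), -6.5, np.int32(316), np.float64(0.02))
wrist (array([492., 370.]), array([ 44., 177.]), 9.2, np.int32(12936), np.float64(0.019))
wrist (array([456., 257.]), array([ 43., 188.]), -7.7, np.int32(12585), np.float64(0.019))
at [0.4094 0.2619 0.155 ] yaw -97.6 toolz [ 0.001  0.    -1.   ] t 20.52 q [ 0.49 -0.02  1.63 -0.    1.53  2.2 ] gap 0.0855 F [ 0.3 -0.9 -0.4]
go cm [ -0.14   0.04 -15.  ]
turn rad -0.002
```

```bash

python3 -m crank '[[0,0,0,0,0,-4,-1],[0,0,0,0,0,-4,-1],[0,0,0,0,0,-4,-1],[0,0,0,0,0,-2,-1],[0,0,0,0,0,-1,-1],[0,0,0,0,0,0,1],[0,0,0,0,0,0,1],[0,0,0,0,0,0,1],[0,0,0,0,0,0,1],[0,0,0,0,0,0,1],[0,0,0,0,0,0,1],[0,0,0,0,0,0,1]]' 70
python3 -m crank '[[0,0,0,0,0,2,1],[0,0,0,0,0,3,1],[0,0,0,0,0,3,1],[0,0,0,0,0,2.5,1],[0,0,0,0,0,0,1]]'
python3 - <<'E'
from h import *
im,d,c,W=cloud('wrist')
go(*c2w(-154,28.5),.054,-88.33)
hsv=cv2.cvtColor(im,cv2.COLOR_RGB2HSV)
m=((hsv[...,0]<14)&(hsv[...,1]>110)&(W[...,2]>.06)&(W[...,2]<.18)&(W[...,0]<.6)).astype(np.uint8)
k,l,s,_=cv2.connectedComponentsWithStats(m)
i=1+s[1:,4].argmax(); P=W[l==i]; A=np.c_[P[:,:2],np.ones(len(P))]; print(s[i],np.linalg.lstsq(A,P[:,2],rcond=None)[0],P.min(0),P.max(0),np.median(P,0)); print(cv2.minAreaRect((P[:,:2]*1000).astype(np.float32)))
E
```

```text
time_s: 21.52
position: [0.4118, 0.2616, 0.0075]
tool_rot: [-3.132, 0.212, -0.007]
ft_force: [-0.4, -2.0, 6.9]
finger_gap: 0.0423
finger_force: 72.4
time_s: 21.93
position: [0.4128, 0.2624, 0.1168]
tool_rot: [-3.128, 0.212, -0.016]
ft_force: [1.3, -0.7, -1.1]
finger_gap: 0.0422
finger_force: 71.6
at [0.4118 0.2618 0.1138] yaw -97.7 toolz [ 0.007  0.004 -1.   ] t 21.98 q [ 0.49  0.01  1.68 -0.    1.44  2.2 ] gap 0.0416 F [-0.6  0.1 -2.6]
go cm [  5.15 -34.08  -5.98]
turn rad 0.164
[  212     0   125   379 39687] [0.00286599 0.00256057 0.12669925] [0.36323506 0.22717539 0.12500717] [0.52608639 0.28948147 0.13120808] [0.46344012 0.25663916 0.12867067]
((443.66534423828125, 258.611328125), (43.56871795654297, 160.78076171875), 82.73370361328125)
```

```bash

python3 -m crank '[[0,0,0.01,0.3,-1.5,0,1],[0,0,0.016,0.5,-3.2,0,1],[0,0,0.016,0.5,-3.4,0,1],[0,0,0.016,0.5,-3.4,0,1],[0,0,0.016,0.5,-3.4,0,1],[0,0,0.016,0.5,-3.4,0,1],[0,0,0.016,0.5,-3.4,0,1],[0,0,0.016,0.5,-3.4,0,1],[0,0,0.016,0.5,-3.4,0,1],[0,0,0.016,0.5,-3.4,0,1],[0,0,0.01,0.3,-2.2,0,1],[0,0,0,0,0,0,1]]'
python3 -m crank '[[0,0,0,0,0,-2,1],[0,0,0,0,0,-2,1],[0,0,0,0,0,-1.5,1],[0,0,0,0,0,-0.5,1],[0,0,0,0,0,0,1]]'
python3 - <<'E'
from h import *
im,d,c,W=cloud('wrist')
go(*c2w(-154,28.5),.052,-88.33)
hsv=cv2.cvtColor(im,cv2.COLOR_RGB2HSV)
m=((hsv[...,0]<14)&(hsv[...,1]>110)&(W[...,2]>.03)&(W[...,2]<.18)&(W[...,0]<.6)).astype(np.uint8)
k,l,s,_=cv2.connectedComponentsWithStats(m)
i=1+s[1:,4].argmax(); P=W[l==i]; A=np.c_[P[:,:2],np.ones(len(P))]; print(s[i],np.linalg.lstsq(A,P[:,2],rcond=None)[0],P.min(0),P.max(0),np.median(P,0)); print(cv2.minAreaRect((P[:,:2]*1000).astype(np.float32)))
E
```

```text
time_s: 22.98
position: [0.4605, -0.0837, 0.1087]
tool_rot: [3.14, 0.039, -0.002]
ft_force: [-0.3, -0.4, -1.6]
finger_gap: 0.0423
finger_force: 71.6
time_s: 23.4
position: [0.4595, -0.0794, 0.0478]
tool_rot: [-3.14, -0.046, 0.007]
ft_force: [0.1, -0.5, -1.1]
finger_gap: 0.0422
finger_force: 71.6
at [ 0.4605 -0.0797  0.0493] yaw -88.3 toolz [-0.002  0.    -1.   ] t 23.45 q [-0.25  0.04  1.79 -0.    1.31  1.29] gap 0.0416 F [0.2 0.3 0.1]
go cm [0.28 0.07 0.27]
turn rad -0.0
[  212     0   125   379 39154] [-0.01177906 -0.0014355   0.06494461] [ 0.40992913 -0.10215472  0.05490001] [ 0.57133565 -0.05364003  0.12110197] [ 0.50958503 -0.07781426  0.05912145]
((490.7000732421875, -78.22712707519531), (161.16903686523438, 43.73512268066406), 2.0305967330932617)
```

```bash

python3 -m crank '[[0,0,-0.003,0,0,0.4,1],[0,0,0,0.8,0.03,0,1],[0,0,0,0.8,0.03,0,1],[0,0,0,0.8,0.03,0,1],[0,0,0,0.8,0.03,0,1],[0,0,0,0.8,0.03,0,1],[0,0,0,0,0,0,1]]'
python3 - <<'E'
from h import *
go(*c2w(-21,28.5),.053,-88.33)
E
```

```text
time_s: 24.03
position: [0.5025, -0.0786, 0.0539]
tool_rot: [3.141, 0.041, 0.001]
ft_force: [1.5, 0.5, -1.4]
finger_gap: 0.042
finger_force: 71.6
at [ 0.5025 -0.0786  0.0539] yaw -88.5 toolz [ 0.001 -0.    -1.   ] t 24.03 q [-0.23  0.14  1.67  0.    1.33  1.32] gap 0.042 F [ 1.5  0.5 -1.4]
go cm [ 9.37  0.35 -0.09]
turn rad 0.003
```

```bash

python3 -m crank '[[0,0,0,1.3,0.05,0,1],[0,0,0,1.3,0.05,0,1],[0,0,0,1.3,0.05,0,1],[0,0,0,1.3,0.04,0,1],[0,0,0,1.3,0.04,0,1],[0,0,0,1.2,0.04,0,1],[0,0,0,1.0,0.04,0,1],[0,0,0,0.4,0.02,0,1],[0,0,0,0,0,0,1]]'
python3 -m crank '[[0,0,0,0,0,-0.5,1],[0,0,0,0,0,0,-1],[0,0,0,0,0,0,-1],[0,0,0,0,0,0,-1],[0,0,0,-1,-0.03,0,-1],[0,0,0,-2,-0.06,0,-1],[0,0,0,-2.5,-0.07,0,-1],[0,0,0,-1.8,-0.05,0,1],[0,0,0,0,0,-0.3,1],[0,0,0,0,0,0,1],[0,0,0,0,0,0,1],[0,0,0,0,0,0,1]]'
python3 -m crank '[[0,0,0,0,0,0,1],[0,0,0,0,0,0,1]]'
python3 - <<'E'
from h import *
go(*c2w(-15,28.5),.046,-88.33)
im,d,c,W=cloud('wrist','w9.png')
E
```

```text
time_s: 24.78
position: [0.5923, -0.0753, 0.0535]
tool_rot: [-3.141, -0.041, 0.001]
ft_force: [0.1, 0.5, -0.7]
finger_gap: 0.0416
finger_force: 71.6
time_s: 25.78
position: [0.5198, -0.0775, 0.0462]
tool_rot: [3.141, 0.041, 0.002]
ft_force: [0.1, -0.5, 0.3]
finger_gap: 0.0255
finger_force: 0.0
time_s: 25.95
position: [0.5195, -0.0775, 0.0459]
tool_rot: [3.141, 0.041, 0.0]
ft_force: [-0.7, -0.2, -0.3]
finger_gap: 0.0009
finger_force: 0.0
at [ 0.5195 -0.0775  0.0459] yaw -88.5 toolz [ 0. -0. -1.] t 25.95 q [-0.22  0.2   1.62 -0.    1.32  1.33] gap 0.0009 F [-0.7 -0.2 -0.3]
go cm [8.27 0.25 0.01]
turn rad 0.003
```

View pics/w9.png

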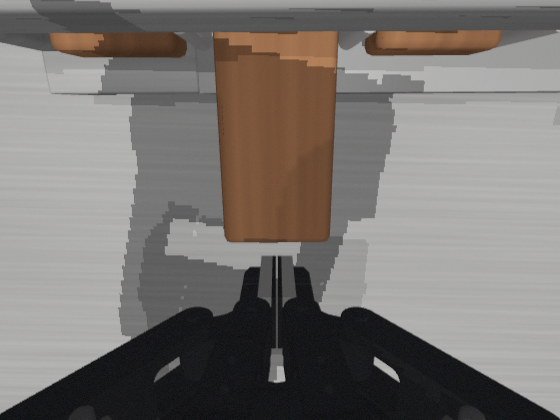

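The slot 4 plank (left, lower edge at row 55) stands level with the stored one (right, row 53), so it is home. The slot 3 plank is ready to push.

```bash

python3 -m crank '[[0,0,0,1,0.03,0,1],[0,0,0,1,0.03,0,1],[0,0,0,1,0.03,0,1],[0,0,0,1,0.03,0,1],[0,0,0,1,0.03,0,1],[0,0,0,1,0.03,0,1],[0,0,0,1,0.03,0,1],[0,0,0,0.7,0.02,0,1],[0,0,0,0.3,0,0,1],[0,0,0,0,0,0,1]]'
python3 -m crank '[[0,0,0,0.3,0,0,1],[0,0,0,0,0,0,1]]'
python3 -m crank '[[0,0,0,0.15,0,0,1],[0,0,0,0,0,0,1]]'
```

```text
time_s: 26.83
position: [0.5994, -0.0752, 0.0456]
tool_rot: [3.141, 0.041, 0.0]
ft_force: [-0.5, 0.5, -0.3]
finger_gap: 0.0003
finger_force: 0.0
time_s: 27.0
position: [0.602, -0.0751, 0.0458]
tool_rot: [3.141, 0.041, 0.0]
ft_force: [-1.0, -0.2, 0.3]
finger_gap: 0.0001
finger_force: 0.0
time_s: 27.17
position: [0.6025, -0.0752, 0.0457]
tool_rot: [3.141, 0.041, -0.004]
ft_force: [-5.9, -0.2, 2.7]
finger_gap: -0.0004
finger_force: 0.0
```

```bash

python3 -m crank '[[0,0,0,0.15,0,0,1],[0,0,0,0,0,0,1],[0,0,0,-2,-0.06,0,1],[0,0,0,-2.5,-0.06,0.5,-1],[0,0,0,-1,0,3.5,-1],[0,0,0,-1,0,4,-1],[0,0,0.012,-0.8,3.8,2,-1],[0,0,0.012,-0.8,3.9,1,-1],[0,0,0.012,-0.8,4,0,-1],[0,0,0.012,-0.8,4,0,-1],[0,0,0.012,-0.8,4,0,-1],[0,0,0.012,-0.8,4,0,-1]]'
python3 -m crank '[[0,0,0.012,-0.8,4,0,-1],[0,0,0.012,-0.8,4,0,-1],[0,0,0.012,-0.8,4,0,-1],[0,0,0.012,-0.8,4,0,-1],[0,0,0.012,-0.8,4,0,-1],[0,0,0,0,0,0,-1],[0,0,0,0,0,0,-1]]'
python3 - <<'E'
from h import *
for n in('top','wrist'):
    for p in planks(n): print(n,p)
go(.449,.3645,.005,-80.7)
E
```

```text
time_s: 28.17
position: [0.4916, 0.1606, 0.1554]
tool_rot: [-3.138, -0.154, -0.002]
ft_force: [1.1, -0.4, -0.2]
finger_gap: 0.0857
finger_force: 0.0
time_s: 28.75
position: [0.4514, 0.3605, 0.1546]
tool_rot: [3.131, 0.253, -0.0]
ft_force: [0.1, -0.9, -0.3]
finger_gap: 0.0856
finger_force: 0.0
top (array([542., 381.]), array([41., 91.]), 8.1, np.int32(364), np.float64(0.02))
wrist (array([498., 371.]), array([ 43., 187.]), 9.2, np.int32(12556), np.float64(0.019))
at [0.4525 0.3583 0.1548] yaw -81.0 toolz [ 0. -0. -1.] t 28.85 q [ 0.61  0.23  1.35 -0.    1.55  2.02] gap 0.0859 F [ 0.  -0.2 -0. ]
go cm [ -0.35   0.62 -14.98]
turn rad 0.005
```

```bash

python3 -m crank '[[0,0,0,-0.1,0.5,-4,-1],[0,0,0.004,0,0,-4,-1],[0,0,0,0,0,-4,-1],[0,0,0,0,0,-2,-1],[0,0,0,0,0,-1,-1],[0,0,0,0,0,0,1],[0,0,0,0,0,0,1],[0,0,0,0,0,0,1],[0,0,0,0,0,0,1],[0,0,0,0,0,0,1],[0,0,0,0,0,0,1],[0,0,0,0,0,0,1]]' 70
python3 -m crank '[[0,0,0,0,0,2,1],[0,0,0,0,0,3,1],[0,0,0,0,0,3,1],[0,0,0,0,0,2.5,1],[0,0,0,0,0,0,1]]'
python3 - <<'E'
from h import *
im,d,c,W=cloud('wrist')
go(*c2w(-154,-85.5),.052,-88.33)
hsv=cv2.cvtColor(im,cv2.COLOR_RGB2HSV)
m=((hsv[...,0]<14)&(hsv[...,1]>110)&(W[...,2]>.06)&(W[...,2]<.18)&(W[...,0]<.6)).astype(np.uint8)
k,l,s,_=cv2.connectedComponentsWithStats(m)
i=1+s[1:,4].argmax(); P=W[l==i]; A=np.c_[P[:,:2],np.ones(len(P))]; print(s[i],np.linalg.lstsq(A,P[:,2],rcond=None)[0],P.min(0),P.max(0),np.median(P,0)); print(cv2.minAreaRect((P[:,:2]*1000).astype(np.float32)))
E
```

```text
time_s: 29.85
position: [0.4531, 0.3648, 0.008]
tool_rot: [-3.129, -0.254, -0.008]
ft_force: [0.2, -1.5, 6.6]
finger_gap: 0.0424
finger_force: 72.6
time_s: 30.27
position: [0.454, 0.3658, 0.1178]
tool_rot: [-3.125, -0.253, -0.017]
ft_force: [0.8, 1.1, -0.0]
finger_gap: 0.0419
finger_force: 71.7
at [0.453  0.3651 0.1145] yaw -80.7 toolz [ 0.007  0.005 -1.   ] t 30.32 q [ 0.61  0.27  1.39 -0.    1.47  2.02] gap 0.0421 F [ 0.3  0.1 -3.4]
go cm [  1.35 -55.81  -6.25]
turn rad -0.133
[  215     0   125   377 39390] [0.00264629 0.00333794 0.12654957] [0.40292227 0.33766627 0.12470304] [0.56753953 0.40477094 0.13171249] [0.50429889 0.37266522 0.12911664]
((484.9656677246094, 370.82635498046875), (160.24639892578125, 44.090023040771484), 9.2299222946167)
```

```bash

python3 -m crank '[[0,0,-0.005,0.1,-1.5,0,1],[0,0,-0.008,0.1,-3.2,0,1],[0,0,-0.008,0.1,-3.5,0,1],[0,0,-0.008,0.1,-3.5,0,1],[0,0,-0.008,0.1,-3.5,0,1],[0,0,-0.008,0.1,-3.5,0,1],[0,0,-0.008,0.1,-3.5,0,1],[0,0,-0.008,0.1,-3.5,0,1],[0,0,-0.008,0.1,-3.5,0,1],[0,0,-0.008,0.1,-3.5,0,1],[0,0,-0.008,0.1,-3.5,0,1],[0,0,-0.008,0.1,-3.5,0,1]]'
python3 -m crank '[[0,0,-0.008,0.1,-3.5,0,1],[0,0,-0.008,0,-3.5,0,1],[0,0,-0.008,0,-3.5,0,1],[0,0,-0.008,0,-3.5,0,1],[0,0,-0.008,0,-3.2,0,1],[0,0,-0.008,0,-1.5,0,1],[0,0,0,0,0,0,1],[0,0,0,0,0,-2,1],[0,0,0,0,0,-2,1],[0,0,0,0,0,-1.5,1],[0,0,0,0,0,-0.5,1],[0,0,0,0,0,0,1]]'
cat >> h.py <<'E'
def held():
    im,d,c,W=cloud('wrist')
    hsv=cv2.cvtColor(im,cv2.COLOR_RGB2HSV)
    m=((hsv[...,0]<14)&(hsv[...,1]>110)&(W[...,2]>.03)&(W[...,2]<.18)&(W[...,0]<.6)).astype(np.uint8)
    k,l,s,_=cv2.connectedComponentsWithStats(m)
    i=1+s[1:,4].argmax(); P=W[l==i]; A=np.c_[P[:,:2],np.ones(len(P))]; print(np.linalg.lstsq(A,P[:,2],rcond=None)[0],P.min(0),P.max(0),np.median(P,0)); print(cv2.minAreaRect((P[:,:2]*1000).astype(np.float32)))
E
python3 - <<'E'
from h import *
go(*c2w(-154,-85.5),.052,-88.33)
held(); print(c2w(-124,-85.5))
E
```

```text
time_s: 31.32
position: [0.4624, -0.0347, 0.1089]
tool_rot: [-3.14, -0.108, 0.002]
ft_force: [0.7, -0.3, -1.3]
finger_gap: 0.0423
finger_force: 71.7
time_s: 32.32
position: [0.4629, -0.2194, 0.0477]
tool_rot: [-3.139, -0.033, 0.006]
ft_force: [-1.8, 0.4, -1.2]
finger_gap: 0.0418
finger_force: 72.5
at [ 0.4629 -0.2194  0.0477] yaw -88.8 toolz [-0.004  0.002 -1.   ] t 32.32 q [-0.51  0.17  1.66 -0.    1.32  1.04] gap 0.0418 F [-1.8  0.4 -1.2]
go cm [0.37 2.64 0.43]
turn rad 0.008
[-0.00032202  0.00172915  0.05937918] [ 0.41426509 -0.24252617  0.05496103] [ 0.57440665 -0.19185815  0.06169134] [ 0.51061887 -0.21667629  0.05885974]
((494.71734619140625, -217.69454956054688), (160.235107421875, 43.76832962036133), 2.9589200019836426)
[ 0.49654438 -0.1920774 ]
```

```bash

python3 -m crank '[[0,0,0,-1,0.5,0.5,1],[0,0,0,-0.5,1.15,0,1],[0,0,0,0,1,0,1],[0,0,0,0,0,0,1],[0,0,0,0,0,0,1]]'
python3 - <<'E'
from h import *
go(*c2w(-168,-85.5),.052,-88.33)
held(); print(c2w(-137,-85.5))
E
```

```text
time_s: 32.78
position: [0.45, -0.1935, 0.0557]
tool_rot: [3.14, 0.034, 0.002]
ft_force: [-0.9, -0.3, -1.9]
finger_gap: 0.0421
finger_force: 72.5
at [ 0.45   -0.1935  0.0557] yaw -88.7 toolz [ 0.001 -0.001 -1.   ] t 32.78 q [-0.48  0.09  1.72 -0.    1.33  1.07] gap 0.0421 F [-0.9 -0.3 -1.9]
go cm [ 0.26  0.02 -0.37]
turn rad 0.007
[ 0.00968828 -0.00142178  0.06223596] [ 0.40149629 -0.21699258  0.06338507] [ 0.56135624 -0.16612276  0.07061146] [ 0.49976045 -0.19101592  0.0672803 ]
((481.7187194824219, -191.85238647460938), (160.57562255859375, 43.7371940612793), 3.057323455810547)
[ 0.48354991 -0.19245626]
```

```bash

python3 -m crank '[[0,0,-0.024,0.3,0,0,1],[0,0,0,0.8,0.02,0,1],[0,0,0,0,0,0,1]]'
python3 - <<'E'
from h import *
held(); go(*c2w(-150,-85.5),.055,-88.33)
print(c2w(-130,-85.5))
E
```

```text
time_s: 33.08
position: [0.4617, -0.1938, 0.0552]
tool_rot: [3.141, -0.004, 0.002]
ft_force: [0.4, -0.3, -1.1]
finger_gap: 0.0419
finger_force: 72.5
[ 0.00952556 -0.00107751  0.06183503] [ 0.41329407 -0.21612044  0.06291217] [ 0.57299925 -0.16891546  0.0697856 ] [ 0.51029528 -0.19223312  0.06683703]
((493.2428283691406, -192.91868591308594), (160.68849182128906, 43.755104064941406), 1.6378101110458374)
at [ 0.4611 -0.1937  0.055 ] yaw -90.1 toolz [ 0. -0. -1.] t 33.13 q [-0.47  0.12  1.69 -0.    1.33  1.1 ] gap 0.042 F [-0.8 -0.3 -2.5]
go cm [ 0.94  0.09 -0.  ]
turn rad 0.032
[ 0.49054693 -0.19225226]
```

```bash

python3 -m crank '[[0,0,0,0.6,0.08,0,1],[0,0,0,0.8,0.02,0,1],[0,0,0,0.8,0.03,0,1],[0,0,0,0.8,0.02,0,1],[0,0,0,0.8,0.03,0,1],[0,0,0,0,0,0,1]]'
python3 - <<'E'
from h import *
held(); go(*c2w(-30,-85.5),.055,-88.33); print(c2w(-90,-85.5))
E
```

```text
time_s: 33.63
position: [0.4999, -0.1915, 0.055]
tool_rot: [3.141, -0.004, 0.001]
ft_force: [1.2, -0.6, -2.1]
finger_gap: 0.0417
finger_force: 72.5
[ 0.00916731 -0.00094842  0.06139645] [ 0.45117254 -0.21372263  0.06241735] [ 0.59999972 -0.1670064   0.0694699 ] [ 0.54347565 -0.19028381  0.06650166]
((526.0811767578125, -190.68630981445312), (149.11270141601562, 43.62314987182617), 1.6369584798812866)
at [ 0.4991 -0.1915  0.0548] yaw -90.1 toolz [-0. -0. -1.] t 33.68 q [-0.44  0.21  1.59 -0.    1.34  1.14] gap 0.0422 F [-0.6 -0.4 -1.3]
go cm [9.14 0.21 0.02]
turn rad 0.032
[ 0.53052994 -0.19108654]
```

Entered freely. Push on to cabinet x ≈ -30, release with partial opening (the door's hinge is close), then push from behind.

```bash

python3 -m crank '[[0,0,0,1.2,0.03,0,1],[0,0,0,1.2,0.03,0,1],[0,0,0,1.2,0.03,0,1],[0,0,0,1.2,0.03,0,1],[0,0,0,1.2,0.03,0,1],[0,0,0,1.2,0.03,0,1],[0,0,0,0.8,0.03,0,1],[0,0,0,0.5,0.02,0,1],[0,0,0,0,0,0,1]]'
python3 -m crank '[[0,0,0,0,0,-0.6,1],[0,0,0,0,0,0,-0.3],[0,0,0,0,0,0,-0.3],[0,0,0,0,0,0,-0.3],[0,0,0,-1,-0.03,0,-0.3],[0,0,0,-2,-0.06,0,-0.3],[0,0,0,-2.5,-0.07,0,-0.3],[0,0,0.03,-1.8,0.1,0,1],[0,0,0,0,0,-0.3,1],[0,0,0,0,0,0,1],[0,0,0,0,0,0,1],[0,0,0,0,0,0,1]]'
python3 - <<'E'
from h import *
held(); go(*c2w(-15,-85.5),.046,-88.33)
E
```

```text
time_s: 34.43
position: [0.5833, -0.1886, 0.0545]
tool_rot: [-3.14, 0.004, 0.002]
ft_force: [-0.6, 3.0, 0.3]
finger_gap: 0.042
finger_force: 73.9
time_s: 35.43
position: [0.5111, -0.1901, 0.0462]
tool_rot: [3.141, 0.042, 0.002]
ft_force: [-0.2, -0.9, 0.4]
finger_gap: 0.0004
finger_force: 0.0
[ 0.00086201 -0.00067653  0.05866391] [ 0.53411003 -0.20959533  0.05489365] [ 0.59999754 -0.16454264  0.06157305] [ 0.57124233 -0.18703073  0.05930145]
((567.243408203125, -187.09950256347656), (66.61624145507812, 43.619693756103516), 1.5029253959655762)
at [ 0.5111 -0.19    0.0461] yaw -88.5 toolz [ 0.001 -0.    -1.   ] t 35.48 q [-0.42  0.25  1.56 -0.    1.33  1.12] gap 0.0002 F [-0.6  0.7  0.7]
go cm [ 9.44  0.11 -0.01]
turn rad 0.002
```

```bash

python3 -m crank '[[0,0,0,1,0.12,0,1],[0,0,0,1,0.03,0,1],[0,0,0,1,0.03,0,1],[0,0,0,1,0.03,0,1],[0,0,0,1,0.03,0,1],[0,0,0,1,0.03,0,1],[0,0,0,1,0.03,0,1],[0,0,0,1,0.02,0,1],[0,0,0,0.7,0.02,0,1],[0,0,0,0.4,0,0,1],[0,0,0,0.2,0,0,1],[0,0,0,0,0,0,1]]'
python3 -m crank '[[0,0,0,0.2,0,0,1],[0,0,0,0,0,0,1]]'
python3 -m crank '[[0,0,0,0.15,0,0,1],[0,0,0,0,0,0,1]]'
```

```text
time_s: 36.48
position: [0.6037, -0.1865, 0.0457]
tool_rot: [3.141, 0.042, 0.0]
ft_force: [-1.1, -1.5, 0.1]
finger_gap: -0.0004
finger_force: 0.0
time_s: 36.65
position: [0.6054, -0.1865, 0.0458]
tool_rot: [3.141, 0.042, 0.0]
ft_force: [-0.5, -0.1, -0.1]
finger_gap: -0.0002
finger_force: 0.0
time_s: 36.82
position: [0.606, -0.1865, 0.0457]
tool_rot: [-3.141, -0.042, 0.004]
ft_force: [-5.7, -0.1, 2.3]
finger_gap: -0.0
finger_force: 0.0
```

```bash

python3 -m crank '[[0,0,0,0.15,0,0,1],[0,0,0,0,0,0,1],[0,0,0,-2,0,0,1],[0,0,0,-3,0,1,1],[0,0,0,-3,2,3,1],[0,0,0,-2,3,3.5,1],[0,0,0,0,3,1,1],[0,0,0,0,0,0,1]]'
python3 - <<'E'
from h import *
im,d,c,W=cloud('wrist','w10.png')
go(.5,-.12,.13)
hsv=cv2.cvtColor(im,cv2.COLOR_RGB2HSV)
m=((hsv[...,0]<14)&(hsv[...,1]>110)&(W[...,2]>.035)&(W[...,2]<.075)).astype(np.uint8)
k,l,s,_=cv2.connectedComponentsWithStats(m)
for i in range(1,k):
    if s[i,4]>60: P=W[l==i]; q=w2c(P); print(s[i],np.percentile(q,[3,50,97],0).round(1).tolist(),np.percentile(P[:,2],[5,95]))
im2,_,ct=shot('top'); print(ct[0]); cv2.imwrite('pics/t10.png',cv2.resize(im2[120:280,290:480],None,fx=4,fy=3.7)[...,::-1])
E
```

```text
time_s: 37.48
position: [0.5163, -0.1109, 0.1258]
tool_rot: [3.141, 0.046, 0.011]
ft_force: [0.3, 0.1, 0.0]
finger_gap: -0.0004
finger_force: 0.0
at [ 0.5159 -0.1124  0.1239] yaw -88.3 toolz [ 0.005 -0.001 -1.   ] t 37.53 q [-0.28  0.12  1.55  0.    1.47  1.26] gap -0.0004 F [-0.4 -0.2 -1.3]
go cm [-1.59 -0.76  0.61]
[280  53  76  13 829] [[-2.3, -47.4], [-0.4, -28.4], [2.4, -8.0]] [0.04921701 0.06011823]
[369  53  82  12 898] [[-2.2, -101.5], [-0.2, -81.3], [2.5, -61.5]] [0.04852457 0.06012048]
[ 81  54  84  12 918] [[-2.7, 63.5], [-0.6, 83.0], [2.0, 103.7]] [0.04749717 0.06017334]
[182  54  76  12 858] [[-2.5, 7.4], [-0.6, 27.3], [2.0, 47.1]] [0.04614888 0.06004364]
393.9850787931943
```

View pics/w10.png

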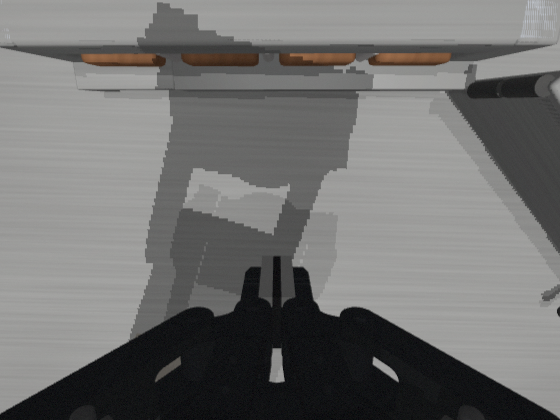

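All four planks stand at cabinet x ≈ -2.5 mm, so they are home. Back to the handle.

```bash

python3 -m crank '[[0,0,0.117,-0.3,-1,3,-1],[0,0,0.117,-0.3,-1,3,-1],[0,0,0.117,-0.3,-1,3,-1],[0,0,0.117,-0.3,-1.8,0,-1],[0,0,0.117,-0.4,-1.8,0,-1],[0,0,0.117,-0.4,-1.8,0,-1],[0,0,0.117,-0.4,-1.8,0,-1],[0,0,0.117,-0.4,-1.8,0,-1],[0,0,0.117,-0.4,-1.8,0,-1],[0,0,0.117,-0.4,-1.8,0,-1],[0,0,0.117,-0.4,-1.8,0,-1],[0,0,0.117,-0.4,-1.8,0,-1]]'
python3 -m crank '[[0,0,0.117,-0.4,-1.8,0,-1],[0,0,0.117,-0.4,-1.8,0,-1],[0,0,0.117,-0.4,-1.8,0,-1],[0,0,0.117,-0.3,-1.5,0,-1],[0,0,0.117,-0.3,-1.5,0,-1],[0,0,0.117,0,-0.5,0,-1],[0,0,0,0,0,0,-1],[0,0,0,0,0,0,-1]]'
python3 - <<'E'
from h import *
im,d,c,W=cloud('wrist','w11.png')
go(.456,-.3915,.077,32.3)
print(proj(c,[.456,-.3915,.112]))
m=(W[...,2]>.106)&(W[...,2]<.118); k,l,s,ce=cv2.connectedComponentsWithStats(m.astype(np.uint8))
for i in range(1,k):
    if s[i,4]>30: print(s[i],ce[i],W[l==i].mean(0).round(4))
E
```

```text
time_s: 38.58
position: [0.4704, -0.3077, 0.21]
tool_rot: [-2.365, -2.065, 0.001]
ft_force: [0.5, -1.2, 0.1]
finger_gap: 0.0851
finger_force: 0.0
time_s: 39.25
position: [0.4526, -0.3955, 0.2102]
tool_rot: [-1.524, -2.745, -0.001]
ft_force: [0.1, 0.4, 0.4]
finger_gap: 0.0852
finger_force: 0.0
at [ 0.4528 -0.395   0.2105] yaw 32.0 toolz [-0.001  0.001 -1.   ] t 39.3 q [-0.78  0.27  1.19  0.    1.67 -1.34] gap 0.0851 F [0.4 0.2 0.2]
go cm [  0.32   0.35 -13.35]
turn rad 0.006
[np.float64(282.02836615362526), np.float64(206.99033661854443)]
[293 244  15  16 190] [300.         251.48421053] [ 0.4875 -0.4152  0.1105]
```

View pics/w11.png

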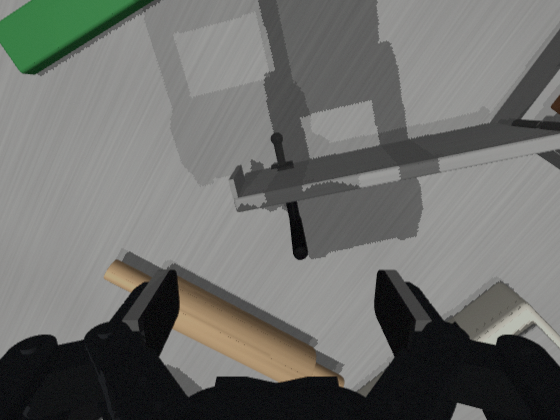

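The door has drifted to its stop: the bar's top is at (300,250), world (487,-415) mm, θ ≈ 2.28. Regrip it there.

```bash

python3 -m crank '[[0,0,0.09,1.75,-1,0,-1],[0,0,0.09,1.75,-1,0,-1],[0,0,0,0,0,-3.5,-1],[0,0,0,0,0,-4,-1],[0,0,0,0,0,-3.5,-1],[0,0,0,0,0,-2.4,-1],[0,0,0,0,0,0,-1],[0,0,0,0,0,0,1],[0,0,0,0,0,0,1],[0,0,0,0,0,0,1],[0,0,0,0,0,0,1],[0,0,0,0,0,0,1]]' 50
python3 -m crank '[[0,0,0,0,0,0,1],[0,0,0,0,0,0,1],[0,0,0,0,0,0,1]]'
python3 - <<'E'
from h import *
from scipy.optimize import minimize_scalar as ms
s=monitor.state(); p=s['position'][:2]; r=ms(lambda t:np.linalg.norm(handle(t)-p),bounds=(1.5,2.5),method='bounded'); print(r.x,r.fun)
go(*handle(r.x),.077,-88.3+np.degrees(r.x))
p=handle(2.3)
for t in np.arange(2.2,-.05,-.1):
    q=handle(t); print(round(t,1),((q-p)*100).round(2).tolist(),end=' '); p=q
E
```

```text
time_s: 40.3
position: [0.4887, -0.4154, 0.0794]
tool_rot: [1.264, 2.873, -0.001]
ft_force: [0.1, -0.3, -0.7]
finger_gap: 0.0257
finger_force: 0.0
time_s: 40.55
position: [0.4875, -0.4163, 0.079]
tool_rot: [1.266, 2.874, -0.004]
ft_force: [-4.6, -3.3, 3.6]
finger_gap: 0.0104
finger_force: 48.7
2.298065253447154 0.000534385831049405
at [ 0.4875 -0.4163  0.079 ] yaw 42.4 toolz [-0.    -0.003 -1.   ] t 40.55 q [-0.76  0.47  1.22 -0.    1.45 -1.5 ] gap 0.0104 F [-4.6 -3.3  3.6]
go cm [ 0.03  0.04 -0.2 ]
turn rad 0.016
2.2 [-1.76, 1.26] 2.1 [-1.63, 1.43] 2.0 [-1.48, 1.58] 1.9 [-1.31, 1.72] 1.8 [-1.13, 1.84] 1.7 [-0.94, 1.95] 1.6 [-0.74, 2.03] 1.5 [-0.54, 2.09] 1.4 [-0.33, 2.14] 1.3 [-0.11, 2.16] 1.2 [0.11, 2.16] 1.1 [0.32, 2.14] 1.0 [0.53, 2.1] 0.9 [0.74, 2.03] 0.8 [0.94, 1.95] 0.7 [1.13, 1.84] 0.6 [1.31, 1.72] 0.5 [1.47, 1.58] 0.4 [1.62, 1.43] 0.3 [1.76, 1.26] 0.2 [1.87, 1.08] 0.1 [1.97, 0.89] -0.0 [2.05, 0.68]
```

```bash

python3 -m crank '[[0,0,-0.1,-1.76,1.26,0,1],[0,0,-0.1,-1.63,1.43,0,1],[0,0,-0.1,-1.48,1.58,0,1],[0,0,-0.1,-1.31,1.72,0,1],[0,0,-0.1,-1.13,1.84,0,1],[0,0,-0.1,-0.94,1.95,0,1],[0,0,-0.1,-0.74,2.03,0,1],[0,0,-0.1,-0.54,2.09,0,1],[0,0,-0.1,-0.33,2.14,0,1],[0,0,-0.1,-0.11,2.16,0,1],[0,0,-0.1,0.11,2.16,0,1],[0,0,-0.1,0.32,2.14,0,1]]'
python3 -m crank '[[0,0,-0.1,0.53,2.1,0,1],[0,0,-0.1,0.74,2.03,0,1],[0,0,-0.1,0.94,1.95,0,1],[0,0,-0.1,1.13,1.84,0,1],[0,0,-0.1,1.31,1.72,0,1],[0,0,-0.1,1.47,1.58,0,1],[0,0,-0.1,1.62,1.43,0,1],[0,0,-0.1,1.76,1.26,0,1],[0,0,-0.1,1.87,1.08,0,1],[0,0,0,0,0,0,1]]'
python3 - <<'E'
from h import *
go(*handle(0),.077,-88.3); print(handle(.2))
E
```

```text
time_s: 41.55
position: [0.392, -0.1896, 0.0789]
tool_rot: [2.672, 1.651, -0.002]
ft_force: [-1.0, -0.5, 4.3]
finger_gap: 0.0107
finger_force: 49.8
time_s: 42.38
position: [0.5093, -0.0388, 0.0789]
tool_rot: [3.123, 0.327, 0.006]
ft_force: [-0.5, 0.1, 7.6]
finger_gap: 0.0104
finger_force: 50.9
at [ 0.5093 -0.0388  0.0789] yaw -78.0 toolz [ 0.004 -0.001 -1.   ] t 42.38 q [-0.15  0.12  1.64 -0.    1.38  1.21] gap 0.0104 F [-0.5  0.1  7.6]
go cm [ 3.74  1.33 -0.19]
turn rad -0.179
[ 0.50646877 -0.04124093]
```

```bash

python3 -m crank '[[0,0,-0.05,0.95,0.42,0,1],[0,0,-0.05,0.95,0.4,0,1],[0,0,-0.03,0.7,0.25,0,1],[0,0,-0.02,0.6,0.2,0,1],[0,0,-0.02,0.5,0.1,0,1],[0,0,0,0.2,0,0,1],[0,0,0,0,0,0,1]]'
python3 - <<'E'
from h import *
go(.5472,-.025,.077,-88.3)
E
```

```text
time_s: 42.97
position: [0.5459, -0.025, 0.0789]
tool_rot: [-3.138, -0.069, -0.002]
ft_force: [-1.1, 7.2, 5.8]
finger_gap: 0.0104
finger_force: 50.8
at [ 0.5459 -0.025   0.0789] yaw -87.5 toolz [ 0.001  0.003 -1.   ] t 42.97 q [-0.11  0.21  1.53  0.    1.39  1.41] gap 0.0104 F [-1.1  7.2  5.8]
go cm [ 0.13 -0.   -0.19]
turn rad -0.014
```

```bash

python3 -m crank '[[0,0,-0.01,0.2,0,0,1],[0,0,0,0.2,0,0,1],[0,0,0,0,0,0,1]]'
python3 -m crank '[[0,0,0,0,0,0,-1],[0,0,0,0,0,0,-1],[0,0,0,0,0,0,-1],[0,0,0,0,0,0,-1],[0,0,0,0,0,1,-1],[0,0,0,0,0,3,-1],[0,0,0,0,0,4,-1],[0,0,0,0,0,4,-1],[0,0,0,-2,-2,3,-1],[0,0,0,-1,-1,0,-1],[0,0,0,0,0,0,-1],[0,0,0,0,0,0,-1]]'
python3 - <<'E'
from h import *
im,d,c,W=cloud('wrist','w12.png'); go(.5188,-.0537,.2311)
m=(W[...,2]>.106)&(W[...,2]<.118)&(W[...,0]<.6); k,l,s,ce=cv2.connectedComponentsWithStats(m.astype(np.uint8))
for i in range(1,k):
    if s[i,4]>30: print(s[i],ce[i],W[l==i].mean(0).round(4))
cv2.imwrite('pics/w12.png',im[...,::-1])
for n in ('jar','candlestick','bowl','can'):
    _,_,ct,Wt=cloud('top')
    for r in models.outline_of(n,'top')[:1]:
        P=Wt[r['mask']]; P=P[np.nan_to_num(P[:,2])>.02]; print(n,np.nanmin(P,0).round(3),np.nanmax(P,0).round(3))
E
```

```text
time_s: 43.22
position: [0.546, -0.025, 0.0788]
tool_rot: [-3.138, -0.054, 0.015]
ft_force: [-25.4, 7.6, 19.5]
finger_gap: 0.0105
finger_force: 52.5
time_s: 44.22
position: [0.5193, -0.0565, 0.2282]
tool_rot: [3.141, 0.05, 0.002]
ft_force: [0.5, 1.1, -0.2]
finger_gap: 0.0853
finger_force: 0.0
at [ 0.5193 -0.0561  0.2272] yaw -88.1 toolz [-0.001  0.    -1.   ] t 44.27 q [-0.18  0.05  1.41  0.    1.68  1.36] gap 0.0852 F [-0.2 -0.3 -0.5]
go cm [-0.05  0.24  0.39]
[230 160  16  16 187] [237.22459893 167.25668449] [ 0.5475 -0.0253  0.1109]
jar [0.681 0.076 0.021] [0.746 0.144 0.101]
candlestick [0.671 0.214 0.02 ] [0.71  0.258 0.105]
bowl [0.607 0.406 0.02 ] [0.706 0.502 0.052]
can [0.639 0.304 0.021] [0.701 0.365 0.08 ]
```

View pics/w12.png

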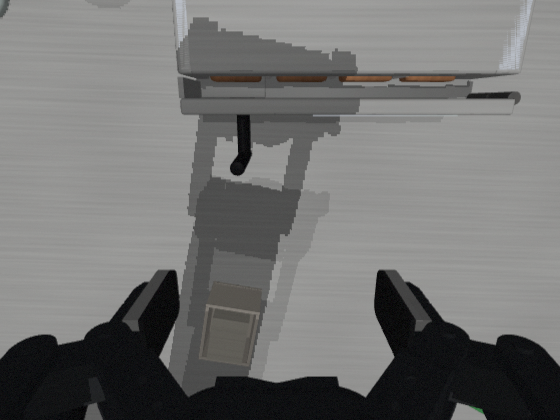

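The door's edge runs level from (181,105) to (516,105), the bar is back at its starting place, all four planks show in the gap, and the bystanders have not moved. I hand the job in.

```bash
python3 -c "
from station import manip; print(manip.job_done())"
```

```text
the job is handed in; nothing more can be done
None
```

The three loose planks are fully home in slots 4, 3 and 1, the stored plank is still in slot 2, the door is pushed shut past its catch, nothing else moved, and the job was handed in at about 45 s (verdict not shown).

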